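Set a strap jig's fence to a gauge board

TASK

Set the wooden strap jig's carriage to the gauge board: first draw every locking pin straight out of the front rail and park each in its own notch of the pin rest, shank lying in the notch. Then turn the clamp knob anticlockwise to its loose end, slide the carriage all the way back from the end fence, lay the gauge flat in the gap, long sides along the end fence, centred between the two scribed lines, and let go of it. Slide the carriage up until the gauge is snug between it and the end fence, turn the knob clockwise until tight, then lift the gauge out without shifting the carriage and put it back flat in the middle of its leather mat, leaving the other things on the table alone.

Things in the scene. Friction and masses are not known exactly. Their poses are not given: they have to be found in the camera images.
- jig: wooden strap jig, fixed. Origin on its underside; x away from the robot, y along it. Base x -80 to +100, y -170 to +170, 20 mm thick. End fence at +y, inner face y = +145, 70 mm high. Front rail x -80 to -55, y -170 to +60, top at 70, with three square 15 mm bores along x at y = -62, -8, +46, 45 mm above the table, running on 41 mm into the carriage
- gauge_place (a point): on top of the base at jig x +20, y +105, z 20 mm: where the middle of the gauge's underside belongs. Two thin black lines parallel to jig y, 51 mm either side of it in x, mark the place
- carriage (a joint): pale wooden carriage block behind the rail, 118 (x) x 170 (y) mm, top 70 mm above the table. Slide in m: 0 = pinned position, its +y face then at jig y = +85 mm (60 mm from the end fence); grows as it slides to jig -y, away from the end fence, up to 0.07 (stop). Moves with about 5 N; can be moved by the knob
- clamp (a joint): black clamp knob with a bar grip, on top of the carriage. Angle in rad: 0 = loose end, grows clockwise seen from above, 1.6 = tight stop. Starts near tight
- clamp_grip (a point): point on the knob's axis at gripping height, on the knob: moves with the carriage, and its x axis lies along the bar grip (56 mm long, 16 mm thick, from 22 mm below to 10 mm above this point)
- rest: dark wooden pin rest fixed to the table, 60 (x) x 170 (y) x 50 mm. Origin: centre of its underside; front at -x. Three open-topped notches through it along x, 20 mm wide, floor 30 mm above the table, at y = -54, 0, +54 mm
- mat: dark brown leather mat, fixed, 170 (x) x 140 (y) x 3 mm, origin at the centre of its underside; the gauge starts on it
- gauge: gauge board, plywood 100 (x) x 80 (y) x 16 mm, origin at the centre of its underside; a dark wooden grip bar 22 (x) x 56 (y) mm stands on its middle, from 16 to 52 mm above the underside
- pin1: steel locking pin with a square wooden grip (may be absent). Origin at the shoulder where they meet; round shank 12 mm thick runs 65 mm along +x, grip 26 x 26 mm runs 55 mm along -x
- pin2: steel locking pin with a square wooden grip (may be absent). Origin at the shoulder where they meet; round shank 12 mm thick runs 65 mm along +x, grip 26 x 26 mm runs 55 mm along -x
- pin3: steel locking pin with a square wooden grip (may be absent). Origin at the shoulder where they meet; round shank 12 mm thick runs 65 mm along +x, grip 26 x 26 mm runs 55 mm along -x
- pin1_shank (a point): middle of pin1's shank, 32.5 mm from the shoulder
- pin2_shank (a point): middle of pin2's shank, 32.5 mm from the shoulder
- pin3_shank (a point): middle of pin3's shank, 32.5 mm from the shoulder
- notch1 (a point): middle of a notch of the rest, where the middle of a parked shank lies (36 mm above the table)
- notch2 (a point): middle of a notch of the rest, where the middle of a parked shank lies (36 mm above the table)
- notch3 (a point): middle of a notch of the rest, where the middle of a parked shank lies (36 mm above the table)
- mallet: bystander: white-headed mallet with black handle, 210 mm long, lying
- spool: bystander: white thread spool, 56 mm across, 45 mm tall
- tissues: bystander: blue packet 100 x 55 x 25 mm
- wax_tin: bystander: metal tin, 60 mm across, 45 mm tall
- bevel_block: bystander: plain pale wooden block 70 x 70 x 40 mm
- punch_pliers: bystander: leather punch pliers with black and orange grips, 180 mm long
- awl: bystander: awl with wooden handle, 150 mm long, lying
Mind the look-alikes: they are no part of the job. Leave any turquoise look-alike of the pin2 alone.

How it is judged:
On the way, in this order (a step that is already met when the one before it is completed fails the run):
1. every pin is parked in a notch of the rest and released (((distance between pin1_shank and notch1 below 0.016 m and angle between the x axis of pin1 and the x axis of rest, either way round below 0.25 rad) or (distance between pin1_shank and notch2 below 0.016 m and angle between the x axis of pin1 and the x axis of rest, either way round below 0.25 rad) or (distance between pin1_shank and notch3 below 0.016 m and angle between the x axis of pin1 and the x axis of rest, either way round below 0.25 rad)) and contact force between each of pin1, pin2, pin3 and the fingers below 0.5 N and ((distance between pin2_shank and notch1 below 0.016 m and angle between the x axis of pin2 and the x axis of rest, either way round below 0.25 rad) or (distance between pin2_shank and notch2 below 0.016 m and angle between the x axis of pin2 and the x axis of rest, either way round below 0.25 rad) or (distance between pin2_shank and notch3 below 0.016 m and angle between the x axis of pin2 and the x axis of rest, either way round below 0.25 rad)) and ((distance between pin3_shank and notch1 below 0.016 m and angle between the x axis of pin3 and the x axis of rest, either way round below 0.25 rad) or (distance between pin3_shank and notch2 below 0.016 m and angle between the x axis of pin3 and the x axis of rest, either way round below 0.25 rad) or (distance between pin3_shank and notch3 below 0.016 m and angle between the x axis of pin3 and the x axis of rest, either way round below 0.25 rad))), for 0.2 s.
2. the clamp knob is turned loose (value of joint clamp below 0.35 rad), for 0.1 s.
3. the carriage is slid back from the end fence (value of joint carriage above 0.058 m), for 0.1 s.
4. the gauge lies flat on the base in the gap, released (x of gauge in the frame of gauge_place between -0.03 and 0.03 m and z of gauge in the frame of gauge_place between -0.003 and 0.0035 m and y of gauge in the frame of gauge_place between -0.06 and 0.005 m and angle between gauge's own z axis and vertical below 0.06 rad and contact force between gauge and the fingers below 0.3 N), for 0.2 s.
5. the carriage is slid up against the gauge (value of joint carriage between 0.016 and 0.0245 m and x of gauge in the frame of gauge_place between -0.03 and 0.03 m and z of gauge in the frame of gauge_place between -0.003 and 0.0035 m and y of gauge in the frame of gauge_place between -0.06 and 0.005 m and angle between gauge's own z axis and vertical below 0.06 rad and angle between the x axis of gauge and the x axis of jig, either way round below 0.08 rad), for 0.1 s.
6. the clamp knob is tightened (value of joint carriage between 0.016 and 0.0245 m and value of joint clamp above 1.25 rad), for 0.1 s.
7. the gauge is back flat on its mat, released (x of gauge in the frame of mat between -0.035 and 0.035 m and y of gauge in the frame of mat between -0.035 and 0.035 m and z of gauge in the frame of mat below 0.007 m and angle between gauge's own z axis and vertical below 0.06 rad and contact force between gauge and the fingers below 0.3 N), for 0.2 s.
At the end, for the whole second after the job is handed in: Every pin lies in a notch of the rest (shank middle within 16 mm, 0.25 rad); the carriage stands where the gauge set it (joint 0.016 to 0.0245 m); the knob is past 1.25 rad; the gauge lies flat on its mat, within 35 mm of the middle each way; all released and at rest (all of step 1 and all of step 6 and all of step 7 and linear speed of gauge below 0.02 m/s); the robot touches nothing.
It fails at once if a bystander is moved by more than 4 cm (distance of any of mallet, spool, tissues, wax_tin, bevel_block, punch_pliers, awl from where it was at the start of the episode above 0.04 m).
Of pin1, pin2, pin3 only 2 to 3 are there at a start; the rules pass over those that are not, and their reading is None.
At some moment in a run one of gauge may be knocked a few centimetres aside while the robot is not near it.
Once in a run the grip may slacken for a moment while it holds something.
It also fails if it takes over 208 s, if anything falls off the work surface, if the arm or the gripper's body presses on something with over 40 N, if the wrist force passes 120 N, or if a joint passes its speed limit or range.

ROBOT

A 6-joint arm with a two-finger parallel gripper is mounted at the origin on the work surface. World frame = base frame: x ahead of the robot, y to its left, z up, the work surface at z = 0. Lengths are in m, angles in rad, forces in N, time in s.
With the tool pointing down it reaches from about 0.275 to 0.75 m from the base axis. Payload 10.2 kg.
Tool frame: the origin (TCP) lies midway between the tips of the shut fingers; the grasp point (between the pads) lies 19 mm behind it; z points along the fingers, y is the line along which they close (so a half turn about z gives the same grasp; the last joint's range is limited). The gripper opens to 85 mm and grips with 20 to 120 N. Pads are 22 mm wide; open, the fingers measure 114 mm over their backs; the gripper's body (76 mm by 85 mm) begins 54 mm behind the grasp point. The pads swing forward as they close: fully open they stand 13 mm farther back than shut.
Start: joints at [-1.503, 0.313, 1.498, -0, 1.331, -0.223], TCP at [0.151, -0.503, 0.231] pointing down, gripper open.
Joint ranges: [-2.94, 2.94], [-0.97, 2.17], [0.19, 2.56], [-1.23, 4.37], [0.02, 3.11], [-2.88, 2.88]. Speed limits (rad/s): [2.39, 2.39, 3.01, 3.14, 3.14, 3.14].

INTERFACE

Orientations are given as a 3x3 rotation matrix whose columns are the frame's x, y, z axes.
In Python, from station import ctrl gives the robot as it stands.
- The arm moves only by the tool jog_arm, never from a script. Its argument "rows" is a list of rows, each a list of 7 numbers: the closure, from 0 (fully open) to 1 (shut), then the shift along the tool's x, y, z in cm, then the turn, a rotation vector about the tool's x, y, z in degrees. In form: [[grip, x, y, z, rx, ry, rz], ...]. A call has 1 to 5 rows; each row is the pose to reach, as a shift and turn from the pose commanded when the call began, along the tool's axes at that moment; what a row does not reach only later rows make up. A row lasts 1/12 s, in which the tool goes at most 41.7 mm and 7.16 degrees, less where a joint would pass 70% of its speed; a pose out of reach is approached as far as the arm can. A call with a gripper value outside its range is refused whole. The fingers move at their own pace and stop on an object; "force" is the grip in N (left out, the last holds). Time passes only in rows, so rows that repeat a pose let the fingers close. It gives the time, the measured TCP pose, the force, the opening and the grip force at its end, in the units of the state.
- ctrl.read_state(): the state, without advancing time (a new reading comes with each control period).
- ctrl.capture(name): name is "scene" or "top"; returns a dict with "img" (420x560x3 uint8, red, green, blue), "fx", "fy", "cx", "cy" (pixels), "k1" (the pictures are not rectified: a ray, as slopes to the right and down, at radius r is drawn at 1 + k1 r^2 times it, then the intrinsics apply), "R" (3x3) and "t" (3): a world point X has camera coordinates R X + t. Camera axes: x right, y down, z forward; pixel columns grow to the right and rows downward; lengths in m; the calibration is good to about 2 mm. A picture is of the moment at which its call begins. There is no depth.
- ctrl.job_done(): hands the job in; it is judged then, once.
The state is a dict: "clock": time; "joints": joint angles; "dq": joint speeds; "effort": joint torques, N m; "tool_pos": TCP position; "tcp_rot": TCP orientation; "wrist_force": force on the tool from outside, world axes, zero at the start; "wrist_torque": the same for the moment, N m; "opening": finger opening in m; "finger_force": force on a finger pad.
Only numpy, scipy, OpenCV 4.12 (cv2) and the standard library are available. Lean on these libraries where they do the work, as an engineer would, in place of code of your own. Each camera call takes 0.05 s, during which the arm holds its last target. There are 200 camera calls.

## Working session

There is one attempt and no reset: what is moved stays moved. The work goes in short steps, Python scripts to look and compute and a tool call to move; the robot and the scene stay as the last step left them, time stands still between calls to the robot, and variables do not carry over. Pictures are saved under pics/ and viewed, at most 14 in all, crops included, and the job is handed in when it is done.

Besides the shell and the picture viewer there is one more tool, called after "Emit:" as name([rows], argument=value, ...), one row to a line, values as JSON. jog_arm: Moves the arm, as the interface text tells. Its arguments: {"type":"object","properties":{"rows":{"type":"array"},"force":{"type":"number"}},"required":["rows"]}

```bash
ls; mkdir -p pics
cat > h.py <<'E'
import numpy as np, cv2
from station import ctrl
def cap(n,save=None):
    c=ctrl.capture(n)
    for k in("R","t"): c[k]=np.array(c[k])
    if save: cv2.imwrite(f"pics/{save}.png",np.array(c["img"])[:,:,::-1])
    return c
def ray(c,u,v):
    d=np.array([(u-c["cx"])/c["fx"],(v-c["cy"])/c["fy"]]); s=d.copy()
    for _ in range(20): s=d/(1+c["k1"]*(s@s))
    o=-c["R"].T@c["t"]; return o,c["R"].T@np.array([s[0],s[1],1])
def onz(c,u,v,z):
    o,d=ray(c,u,v); return o+d*(z-o[2])/d[2]
def proj(c,X):
    p=c["R"]@np.array(X)+c["t"]; s=p[:2]/p[2]; s=s*(1+c["k1"]*(s@s))
    return np.array([s[0]*c["fx"]+c["cx"],s[1]*c["fy"]+c["cy"]])
E
python3 - <<'E'
from h import *
for n in("scene","top"):
    c=cap(n,n+"0"); print(n,c["fx"],c["k1"],-c["R"].T@c["t"],c["R"].round(2).tolist())
s=ctrl.read_state(); print({k:np.round(s[k],3).tolist() for k in s})
E
```

```text
pics
scene 411.672165342902 -0.02318529452416355 [ 0.81497691 -0.56155317  0.91369113] [[0.88, 0.48, -0.01], [0.37, -0.7, -0.61], [-0.3, 0.54, -0.79]]
top 506.85841249679686 -0.165707596855969 [0.2794605  0.00687045 1.40811806] [[0.02, -1.0, 0.02], [-0.99, -0.03, -0.16], [0.16, -0.01, -0.99]]
{'clock': 0.1, 'joints': [-1.503, 0.313, 1.498, -0.0, 1.331, -0.223], 'dq': [0.001, -0.001, -0.003, 0.002, 0.001, 0.001], 'effort': [0.004, -41.29, -26.014, -0.0, 0.003, -0.0], 'tool_pos': [0.15, -0.503, 0.231], 'tcp_rot': [[0.958, 0.287, -0.0], [0.287, -0.958, 0.001], [0.0, -0.001, -1.0]], 'wrist_force': [0.338, 0.065, -0.244], 'wrist_torque': [-0.031, -0.045, -0.042], 'finger_force': 0.0, 'opening': 0.085}
```

View pics/scene0.png

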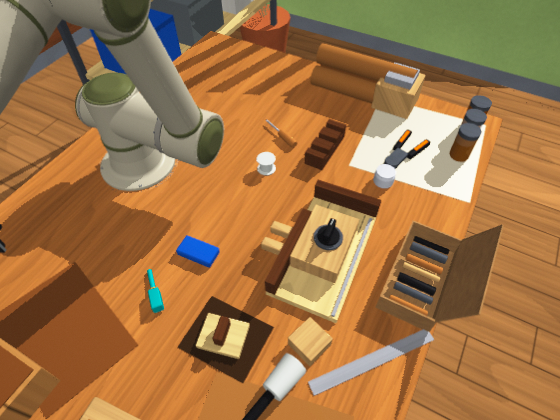

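View pics/top0.png

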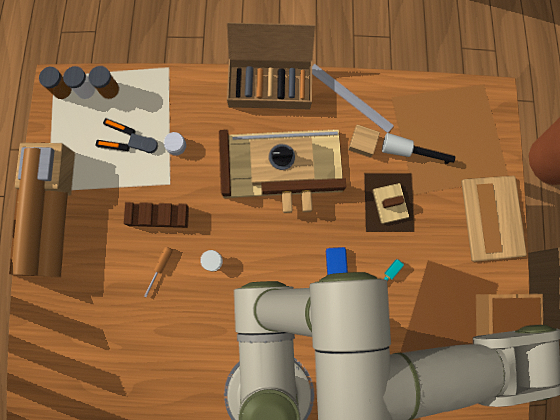

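The pictures show the jig with two pins (grips near top 287,202 and 307,201). The rest is near (156,215), the mat and gauge near (390,203), and the knob near (282,156). I'll crop in for detail.

Run:
```python
import cv2
a=cv2.imread("pics/top0.png"); cv2.imwrite("pics/topc.png",cv2.resize(a[115:245,110:430],(800,325),interpolation=cv2.INTER_CUBIC))
a=cv2.imread("pics/scene0.png"); cv2.imwrite("pics/scc.png",cv2.resize(a[110:400,170:400],(476,600),interpolation=cv2.INTER_CUBIC))
```

```text
(no output)
```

View pics/topc.png

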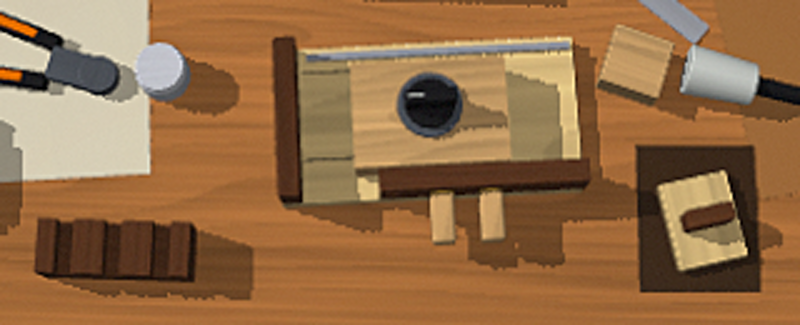

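View pics/scc.png

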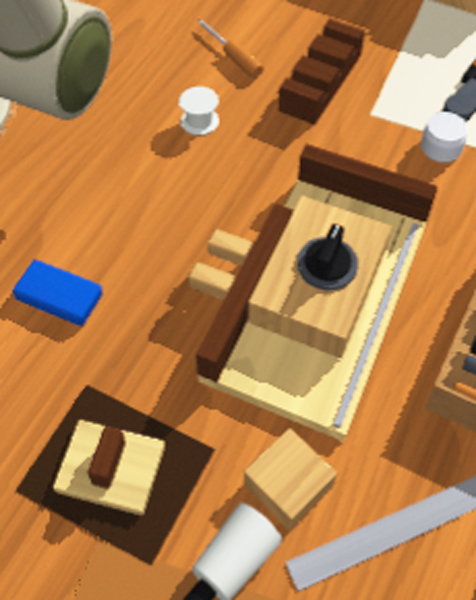

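Run:
```python
from h import *
c=cap("top"); im=np.array(c["img"])
hsv=cv2.cvtColor(im,cv2.COLOR_RGB2HSV)
for p in [(222,150),(228,150),(290,184),(290,188),(152,208),(165,212),(287,200),(307,200),(370,220),(385,195),(395,202),(270,150),(200,200),(282,156),(325,165)]: print(p,im[p[1],p[0]],hsv[p[1],p[0]])
for nm,r in dict(jig=(205,115,355,205),rest=(118,195,195,232),mat=(355,165,420,240)).items():
    x0,y0,x1,y1=r; m=np.zeros(im.shape[:2],np.uint8)
    V=hsv[:,:,2]; R,G,B=[im[:,:,i].astype(int) for i in range(3)]
    d=((V<110)&(R>G)&(R-B>10)).astype(np.uint8)*255
    m[y0:y1,x0:x1]=d[y0:y1,x0:x1]
    cs,_=cv2.findContours(m,cv2.RETR_EXTERNAL,cv2.CHAIN_APPROX_NONE)
    for k in sorted(cs,key=cv2.contourArea)[::-1][:4]:
        if cv2.contourArea(k)>60: print(nm,cv2.contourArea(k),cv2.boundingRect(k),cv2.approxPolyDP(k,2,True)[:,0].tolist())
```

```text
(222, 150) [76 47 31] [ 11 151  76]
(228, 150) [36 14  3] [ 10 234  36]
(290, 184) [82 46 27] [ 10 171  82]
(290, 188) [88 50 32] [ 10 162  88]
(152, 208) [31 16 10] [  9 173  31]
(165, 212) [85 46 27] [ 10 174  85]
(287, 200) [204 159 105] [ 16 124 204]
(307, 200) [205 161 108] [ 16 121 205]
(370, 220) [60 42 27] [ 14 140  60]
(385, 195) [208 179 120] [ 20 108 208]
(395, 202) [94 58 35] [ 12 160  94]
(270, 150) [134 112  92] [ 14  80 134]
(200, 200) [179 115  61] [ 14 168 179]
(282, 156) [11 18 12] [64 99 18]
(325, 165) [153 132  90] [ 20 105 153]
jig 1952.0 (219, 130, 136, 73) [[219, 131], [221, 193], [225, 198], [262, 199], [267, 198], [260, 198], [262, 195], [280, 194], [281, 201], [281, 193], [285, 190], [291, 192], [292, 199], [293, 194], [299, 193], [300, 197], [306, 189], [311, 192], [312, 202], [313, 197], [334, 198], [333, 196], [354, 195], [354, 188], [350, 186], [350, 182], [346, 184], [345, 178], [256, 182], [252, 183], [253, 185], [262, 186], [260, 196], [231, 197], [227, 130]]
rest 1506.0 (124, 202, 71, 26) [[125, 202], [124, 223], [129, 226], [194, 226], [194, 213], [188, 214], [186, 204], [154, 205]]
mat 2738.5 (362, 173, 53, 59) [[364, 173], [365, 189], [362, 192], [365, 193], [366, 231], [413, 231], [411, 174]]
```

Run:
```python
from h import *
c=cap("top"); o=lambda u,v,z:onz(c,u,v,z)[:2].round(4)
print("fence far-left(100,170)",o(218.5,129.8,.07)," left near",o(220.5,190,.07)," far inner (100,145)",o(227.5,129.3,.07))
print("rail back left(-55,60)",o(258,181.5,.07),"rail right back(-55,-170)",o(345.5,177.7,.07))
print("rest far left",o(124.5,201.5,.05),"near left",o(123.5,223,.05),"far right",o(186.5,203.3,.05))
im=np.array(c["img"]);hsv=cv2.cvtColor(im,cv2.COLOR_RGB2HSV)
V=hsv[:,:,2]; m=((V<110)).astype(np.uint8)*255; k=np.zeros_like(m);k[165:240,364:420]=m[165:240,364:420]
k=cv2.morphologyEx(k,cv2.MORPH_CLOSE,np.ones((25,25)))
q=cv2.minAreaRect(cv2.findNonZero(k)); b=cv2.boxPoints(q);print(b.round(1).tolist(),[o(*p,.003).tolist() for p in b], o(*q[0],.003))
# gauge pale
R,G,B=[im[:,:,i].astype(int) for i in range(3)]
sub=((R>100)&(G>80)).astype(np.uint8); k=np.zeros_like(m);k[176:228,368:411]=sub[176:228,368:411]
cs,_=cv2.findContours(k,cv2.RETR_EXTERNAL,cv2.CHAIN_APPROX_NONE);g=max(cs,key=cv2.contourArea)
q=cv2.minAreaRect(g);b=cv2.boxPoints(q);print("gauge",b.round(1).tolist(),[o(*p,.019).tolist() for p in b],o(*q[0],.019))
# pins pale
sub=((R>150)&(R-B>60)&(G>135)).astype(np.uint8);k=np.zeros_like(m);k[188:222,270:325]=sub[188:222,270:325]
cs,_=cv2.findContours(k,cv2.RETR_EXTERNAL,cv2.CHAIN_APPROX_NONE)
for g in cs:
    if cv2.contourArea(g)>40:
        print("pin",cv2.boundingRect(g),[o(u,v,.058).tolist() for u,v in cv2.boxPoints(cv2.minAreaRect(g))])
# knob
kn=((V<70)).astype(np.uint8);k=np.zeros_like(m);k[138:174,266:300]=kn[138:174,266:300]
print("knob",cv2.boundingRect(k))
```

```text
fence far-left(100,170) [0.7167 0.1571]  left near [0.5474 0.1438]  far inner (100,145) [0.7187 0.1323]
rail back left(-55,60) [0.5734 0.0435] rail right back(-55,-170) [ 0.5907 -0.1938]
rest far left [0.5127 0.4101] near left [0.453  0.4086] far right [0.5121 0.2373]
[[364.0, 231.0], [364.0, 173.0], [419.0, 173.0], [419.0, 231.0]] [[0.4543, -0.2565], [0.6217, -0.2574], [0.627, -0.4194], [0.4578, -0.4153]] [ 0.5393 -0.3363]
gauge [[371.8999938964844, 188.8000030517578], [399.8999938964844, 181.8000030517578], [408.6000061035156, 216.60000610351562], [380.6000061035156, 223.60000610351562]] [[0.5728, -0.2767], [0.5956, -0.3579], [0.496, -0.3812], [0.4742, -0.3007]] [ 0.5343 -0.3289]
pin (282, 193, 9, 18) [[0.5459, -0.0222], [0.5465, -0.0439], [0.4997, -0.0448], [0.4991, -0.0232]]
pin (302, 192, 9, 19) [[0.5501, -0.0765], [0.5507, -0.0983], [0.5011, -0.0989], [0.5006, -0.0773]]
knob (271, 146, 24, 24)
```

```bash
cat >> h.py <<'E'
def T(x,y,yaw): 
    c,s=np.cos(yaw),np.sin(yaw); R=np.array([[c,-s,0],[s,c,0],[0,0,1]])
    return lambda p:R@np.array(p)+np.array([x,y,0])
def box(im,c,f,x0,x1,y0,y1,z,col,sc,off):
    pts=[(proj(c,f((a,b,z)))-off+.5)*sc for a,b in((x0,y0),(x1,y0),(x1,y1),(x0,y1))]
    cv2.polylines(im,[np.int32(np.round(np.array(pts)*16))],True,col,1,cv2.LINE_AA,4)
E
cat > ov.py <<'E'
from h import *
J=T(.631,-.020,.075);Rs=T(.483,.3237,.003);M=T(.538,-.327,0.0);G=T(.535,-.329,.23)
def draw(n,r,sc,name):
    c=cap(n);x0,y0,x1,y1=r;a=np.array(c["img"])[y0:y1,x0:x1,::-1]
    a=cv2.resize(a,None,fx=sc,fy=sc,interpolation=cv2.INTER_CUBIC);o=np.array([x0,y0])
    R,Gn,B=(0,0,255),(0,255,0),(255,0,0)
    box(a,c,J,-.08,.1,.145,.17,.07,R,sc,o);box(a,c,J,-.08,-.055,-.17,.06,.07,Gn,sc,o);box(a,c,J,-.08,.1,-.17,.17,.02,B,sc,o);box(a,c,J,-.055,.063,-.085,.085,.07,B,sc,o)
    for y in(-.062,-.008):box(a,c,J,-.135,-.08,y-.013,y+.013,.058,R,sc,o)
    box(a,c,Rs,-.03,.03,-.085,.085,.05,Gn,sc,o);box(a,c,M,-.085,.085,-.07,.07,.003,Gn,sc,o);box(a,c,G,-.05,.05,-.04,.04,.019,R,sc,o);box(a,c,G,-.011,.011,-.028,.028,.055,Gn,sc,o)
    cv2.imwrite(f"pics/{name}.png",a)
draw("top",(112,120,425,240),2.55,"ovt");draw("scene",(175,110,390,385),2.15,"ovs")
E
python3 ov.py
```

```text
(no output)
```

View pics/ovt.png

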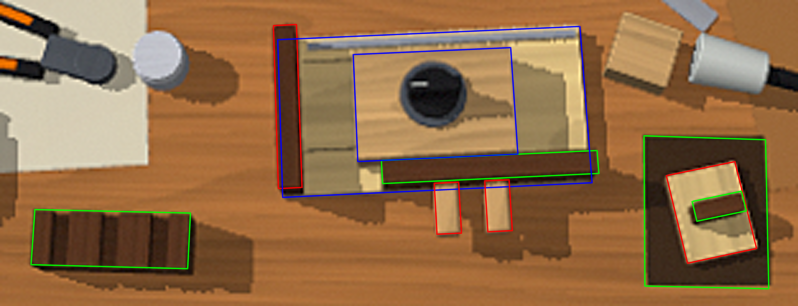

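View pics/ovs.png

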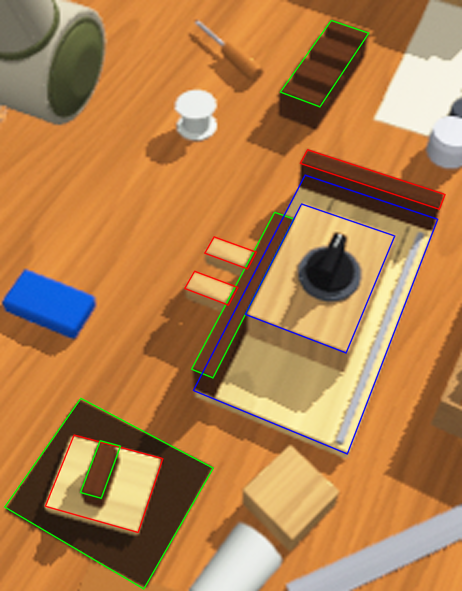

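The overlays agree with both views to about 2 mm. There are two pins, in the bores at -62 and -8. Next I'll plan the first approach.

```bash
cat >> h.py <<'E'
def plan(*tg):
    """targets (x,y,z,yawdeg): shift(cm)+rz(deg) in present tool axes, cumulative per target from previous"""
    s=ctrl.read_state(); p=np.array(s["tool_pos"]);R=np.array(s["tcp_rot"]); yaw=np.arctan2(R[1,0],R[0,0])
    print("t",round(s["clock"],1),"p",p.round(4),"yaw",round(np.degrees(yaw),2),"tilt",R[:2,2].round(3),"open",round(s["opening"],4),"F",np.round(s["wrist_force"],1),"ff",round(s["finger_force"],1))
    for x,y,z,yd in tg:
        q=np.array([x,y,z]); print((R.T@(q-p)*100).round(2),"rz",round((np.degrees(yaw)-yd+180)%360-180,2),"rows",int(np.ceil(np.linalg.norm(q-p)/.0417)))
        p=q; yaw=np.radians(yd); c,s_=np.cos(yaw),np.sin(yaw); R=np.array([[c,s_,0],[s_,-c,0],[0,0,-1]])
E
python3 - <<'E'
from h import *
J=T(.631,-.020,.075); g=J((-.1075,-.062,0))
plan((g[0],g[1],.15,4.3),(g[0],g[1],.024,4.3))
for n,uv in dict(spool=(210,260)).items(): print(onz(cap("top"),*uv,.045))
E
```

```text
t 0.3 p [ 0.1505 -0.5029  0.2311] yaw 16.66 tilt [-0.  0.] open 0.0852 F [-0.2  0.6  0.2] ff 0.0
[ 48.05 -28.73   8.13] rz 12.36 rows 14
[ 0.   0.  12.6] rz 0.0 rows 4
[0.36008038 0.16689435 0.045     ]
```

Emit:
jog_arm([
  [0,16,-9.6,2.7,0,0,0],
  [0,16,-9.6,2.7,0,0,0],
  [0,16,-9.6,2.7,0,0,0],
  [0,16,-9.6,2.7,0,0,0],
  [0,16,-9.6,2.7,0,0,0],
])

```text
clock: 0.77
tool_pos: [0.278, -0.362, 0.2038]
tcp_rot: [[0.957, 0.288, 0.0], [0.288, -0.957, 0.001], [0.001, -0.001, -1.0]]
wrist_force: [0.3, -0.5, 0.1]
opening: 0.085
finger_force: 0.0
```

Emit:
jog_arm([
  [0,16,-9.6,2.7,0,0,0],
  [0,16,-9.6,2.7,0,0,0],
  [0,16,-9.6,2.7,0,0,0],
  [0,16,-9.6,2.7,0,0,0],
  [0,16,-9.6,2.7,0,0,0],
])

```text
clock: 1.18
tool_pos: [0.4037, -0.2241, 0.1768]
tcp_rot: [[0.957, 0.289, 0.0], [0.289, -0.957, 0.001], [0.0, -0.001, -1.0]]
wrist_force: [0.2, -0.8, -0.2]
opening: 0.0856
finger_force: 0.0
```

Emit:
jog_arm([
  [0.53,16,-9.6,2.7,0,0,12.4],
  [0.53,16,-9.6,2.7,0,0,12.4],
  [0.53,16,-9.6,2.7,0,0,12.4],
  [0.53,16,-9.6,2.7,0,0,12.4],
  [0.53,16,-9.6,2.7,0,0,12.4],
])

```text
clock: 1.6
tool_pos: [0.5292, -0.0868, 0.1498]
tcp_rot: [[0.997, 0.075, 0.0], [0.075, -0.997, 0.0], [0.0, -0.0, -1.0]]
wrist_force: [0.5, -0.2, 0.2]
opening: 0.04
finger_force: 0.0
```

```bash
cat > p1.py <<'E'
from h import *
J=T(.631,-.020,.075); g=J((-.1075,-.062,0))
plan((g[0],g[1],.1,4.3),(g[0],g[1],.024,4.3))
E
python3 p1.py
```

```text
t 1.6 p [ 0.5292 -0.0868  0.1498] yaw 4.32 tilt [0. 0.] open 0.04 F [ 0.5 -0.2  0.2] ff 0.0
[-0.09  0.3   4.98] rz 0.02 rows 2
[0.  0.  7.6] rz 0.0 rows 2
```

Emit:
jog_arm([
  [0.53,-0.1,0.2,4,0,0,0],
  [0.53,-0.1,0.2,8,0,0,0],
  [0.53,-0.1,0.2,11,0,0,0],
  [0.53,-0.1,0.2,12.5,0,0,0],
  [0.53,-0.1,0.2,12.5,0,0,0],
])

```text
clock: 2.02
tool_pos: [0.5251, -0.0907, 0.022]
tcp_rot: [[0.997, 0.074, -0.006], [0.074, -0.997, 0.002], [-0.006, -0.003, -1.0]]
wrist_force: [0.1, -0.5, -0.2]
opening: 0.0402
finger_force: 0.0
```

Emit:
jog_arm([
  [0.75,0,0,0,0,0,0],
  [0.8,0,0,0,0,0,0],
  [0.85,0,0,0,0,0,0],
  [0.9,0,0,0,0,0,0],
  [0.9,0,0,0,0,0,0],
], force=40)

```text
clock: 2.43
tool_pos: [0.5273, -0.0916, 0.0261]
tcp_rot: [[0.997, 0.074, 0.001], [0.074, -0.997, -0.001], [0.001, 0.001, -1.0]]
wrist_force: [0.2, 0.0, -1.3]
opening: 0.0254
finger_force: 44.8
```

Emit:
jog_arm([
  [0.9,-1,0,0,0,0,0],
  [0.9,-2.5,0,0,0,0,0],
  [0.9,-4,0,0,0,0,0],
  [0.9,-5.5,0,0,0,0,0],
  [0.9,-7,0,0,0,0,0],
], force=60)

```text
clock: 2.85
tool_pos: [0.4567, -0.0968, 0.0258]
tcp_rot: [[0.997, 0.074, 0.001], [0.074, -0.997, -0.0], [0.001, 0.001, -1.0]]
wrist_force: [-0.4, 0.2, -0.5]
opening: 0.025
finger_force: 61.9
```

Emit:
jog_arm([
  [0.9,-1.5,0,0,0,0,0],
  [0.9,-1.5,0,-2,0,0,0],
  [0.9,-1.5,0,-5,0,0,0],
  [0.9,-1.5,0,-8,0,0,0],
  [0.9,-1.5,0,-10,0,0,0],
])

```text
clock: 3.27
tool_pos: [0.4427, -0.0981, 0.1283]
tcp_rot: [[0.997, 0.074, 0.003], [0.074, -0.997, -0.002], [0.003, 0.002, -1.0]]
wrist_force: [0.4, -0.2, -1.0]
opening: 0.0252
finger_force: 61.8
```

```bash
cat > p2.py <<'E'
from h import *
import sys
Rs=T(.483,.3237,.003); g=Rs((-.060,float(sys.argv[1]),0))
plan((g[0],g[1],.13,.2),(g[0],g[1],.0185,.2))
if len(sys.argv)>2: cap("scene",sys.argv[2])
E
python3 p2.py -.054 pull1
```

```text
t 3.3 p [ 0.4427 -0.0981  0.1283] yaw 4.26 tilt [ 0.003 -0.002] open 0.0252 F [ 0.4 -0.2 -1. ] ff 61.8
[  0.78 -36.81  -0.24] rz 4.06 rows 9
[ 0.    0.   11.15] rz 0.0 rows 3
```

View pics/pull1.png

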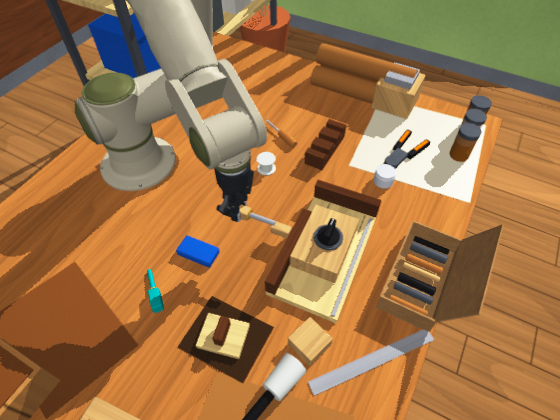

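Emit:
jog_arm([
  [0.9,0.4,-4,0,0,0,0],
  [0.9,0.4,-8,0,0,0,0],
  [0.9,0.4,-12,0,0,0,0],
  [0.9,0.4,-16,0,0,0,0],
  [0.9,0.4,-18.4,0,0,0,0],
])

```text
clock: 3.73
tool_pos: [0.4316, 0.0889, 0.1254]
tcp_rot: [[0.997, 0.076, 0.0], [0.076, -0.997, 0.001], [0.0, -0.0, -1.0]]
wrist_force: [1.0, -0.3, -0.1]
opening: 0.025
finger_force: 61.8
```

Emit:
jog_arm([
  [0.9,0.4,-4,0,0,0,2],
  [0.9,0.4,-8,0,0,0,4],
  [0.9,0.4,-12,0,0,0,4],
  [0.9,0.4,-16,0,0,0,4],
  [0.9,0.4,-18.4,0,0,0,4],
])

```text
clock: 4.15
tool_pos: [0.4219, 0.273, 0.1253]
tcp_rot: [[1.0, 0.007, 0.0], [0.007, -1.0, 0.001], [0.0, -0.001, -1.0]]
wrist_force: [-0.1, 0.2, -0.3]
opening: 0.0247
finger_force: 61.8
```

Emit:
jog_arm([
  [0.9,0,0,1,0,0,0],
  [0.9,0,0,2,0,0,0],
  [0.9,0,0,3,0,0,0],
  [0.9,0,0,3,0,0,0],
  [0.9,0,0,3,0,0,0],
])

```text
clock: 4.57
tool_pos: [0.4228, 0.2687, 0.0947]
tcp_rot: [[1.0, 0.003, -0.002], [0.003, -1.0, -0.001], [-0.002, 0.001, -1.0]]
wrist_force: [0.2, -0.3, -1.0]
opening: 0.025
finger_force: 61.8
```

```bash
python3 p2.py -.054
python3 - <<'E'
from h import *
# notch edges in the scene: triangulate rest's top corners by brightness profile; crop both
c=cap("top");d=cap("scene")
a=np.array(c["img"])[195:232,118:200,::-1];b=np.array(d["img"])[110:175,290:355,::-1]
a=cv2.resize(a,(740,333),interpolation=cv2.INTER_CUBIC)
b=cv2.resize(b,(260,260),interpolation=cv2.INTER_CUBIC)
o=np.zeros((600,760,3),np.uint8);o[:333,:740]=a;o[335:595,:260]=b;cv2.imwrite("pics/notch.png",o)
E
```

```text
t 4.6 p [0.4228 0.2687 0.0947] yaw 0.17 tilt [-0.002 -0.001] open 0.025 F [ 0.2 -0.3 -1. ] ff 61.8
[ 0.04 -0.08 -3.53] rz -0.03 rows 1
[ 0.    0.   11.15] rz 0.0 rows 3
```

View pics/notch.png

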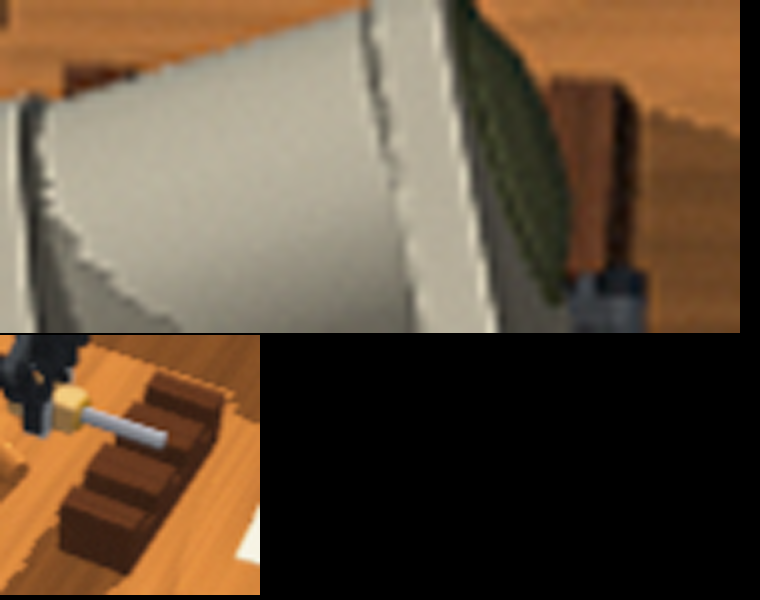

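Emit:
jog_arm([
  [0.9,0,-0.1,2,0,0,0],
  [0.9,0,-0.1,3.5,0,0,0],
  [0.9,0,-0.1,5,0,0,0],
  [0.9,0,-0.1,6,0,0,0],
  [0.9,0,-0.1,6,0,0,0],
])

```text
clock: 5.08
tool_pos: [0.4222, 0.2702, 0.034]
tcp_rot: [[1.0, 0.004, -0.002], [0.004, -1.0, -0.001], [-0.002, 0.001, -1.0]]
wrist_force: [-0.5, -0.2, -1.6]
opening: 0.0249
finger_force: 61.8
```

Emit:
jog_arm([
  [0.9,0,0,0.5,0,0,0],
  [0.9,0,0,1,0,0,0],
  [0.9,0,0,1.5,0,0,0],
  [0.9,0,0,1.5,0,0,0],
  [0.9,0,0,1.5,0,0,0],
])

```text
clock: 5.5
tool_pos: [0.4228, 0.2708, 0.0203]
tcp_rot: [[1.0, 0.005, -0.0], [0.005, -1.0, 0.0], [-0.0, -0.0, -1.0]]
wrist_force: [0.4, 0.5, -0.3]
opening: 0.0252
finger_force: 61.8
```

Down without contact, so I'll go a few mm lower and release.

Emit:
jog_arm([
  [0.9,0,0,0.1,0,0,0],
  [0.9,0,0,0.2,0,0,0],
  [0.9,0,0,0.2,0,0,0],
  [0.9,0,0,0.2,0,0,0],
])

```text
clock: 5.83
tool_pos: [0.423, 0.2708, 0.0185]
tcp_rot: [[1.0, 0.005, 0.001], [0.005, -1.0, 0.0], [0.001, -0.0, -1.0]]
wrist_force: [0.2, 0.9, 0.2]
opening: 0.0253
finger_force: 62.0
```

Emit:
jog_arm([
  [0.6,0,0,0,0,0,0],
  [0.5,0,0,0,0,0,0],
  [0.45,0,0,0,0,0,0],
  [0.45,0,0,0,0,0,0],
  [0.45,0,0,0,0,0,0],
])

```text
clock: 6.25
tool_pos: [0.4228, 0.2707, 0.0183]
tcp_rot: [[1.0, 0.005, -0.0], [0.005, -1.0, 0.0], [-0.0, -0.0, -1.0]]
wrist_force: [-0.4, -1.0, -0.8]
opening: 0.0468
finger_force: 0.0
```

Emit:
jog_arm([
  [0.45,0,0,-4,0,0,0],
  [0.45,0,0,-8,0,0,0],
  [0.45,0,0,-12,0,0,0],
  [0.53,0,0,-13,0,0,0],
  [0.53,0,0,-13,0,0,0],
])

```text
clock: 6.67
tool_pos: [0.4242, 0.2713, 0.1514]
tcp_rot: [[1.0, 0.005, 0.006], [0.005, -1.0, 0.002], [0.006, -0.002, -1.0]]
wrist_force: [0.5, 0.4, 0.3]
opening: 0.0403
finger_force: 0.0
```

Run:
```python
from h import *
J=T(.631,-.020,.075); g=J((-.1075,-.008,0))
plan((g[0]-.001,g[1]-.001,.15,4.3),(g[0]-.001,g[1]-.001,.026,4.3))
c=cap("scene"); im=np.array(c["img"])
b=cv2.resize(im[110:240,250:360,::-1],(660,780)[:2] and (500,590),interpolation=cv2.INTER_CUBIC);cv2.imwrite("pics/park1.png",b)
```

```text
t 6.7 p [0.4242 0.2713 0.1514] yaw 0.27 tilt [0.006 0.002] open 0.0403 F [0.5 0.4 0.3] ff 0.0
[ 9.78 30.88  0.13] rz -4.03 rows 8
[ 0.   0.  12.4] rz 0.0 rows 3
```

View pics/park1.png

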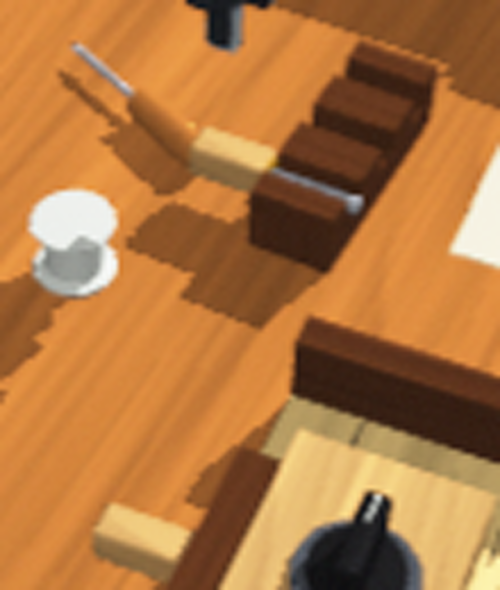

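Pin parked in its notch (shank from 275,178 to 355,205 in the crop). On to the second pin.

Emit:
jog_arm([
  [0.53,4.9,15.4,0,0,0,0],
  [0.53,4.9,15.4,0,0,0,0],
  [0.53,4.9,15.4,0,0,0,0],
  [0.53,4.9,15.4,0,0,0,0],
  [0.53,4.9,15.4,0,0,0,0],
])

```text
clock: 7.13
tool_pos: [0.4734, 0.112, 0.1464]
tcp_rot: [[1.0, -0.001, -0.002], [-0.001, -1.0, -0.001], [-0.002, 0.001, -1.0]]
wrist_force: [-0.1, 0.4, -0.2]
opening: 0.0401
finger_force: 0.0
```

Emit:
jog_arm([
  [0.53,4.9,15.4,0,0,0,-4],
  [0.53,4.9,15.4,0,0,0,-4],
  [0.53,4.9,15.4,0,0,0,-4],
  [0.53,4.9,15.4,0,0,0,-4],
  [0.53,4.9,15.4,0,0,0,-4],
])

```text
clock: 7.55
tool_pos: [0.523, -0.0418, 0.1463]
tcp_rot: [[0.998, 0.069, -0.002], [0.069, -0.998, -0.001], [-0.002, 0.0, -1.0]]
wrist_force: [0.4, 0.0, -0.0]
opening: 0.0401
finger_force: 0.0
```

Emit:
jog_arm([
  [0.53,0,0,3,0,0,0],
  [0.53,0,0,3,0,0,0],
])

```text
clock: 7.72
tool_pos: [0.5194, -0.0362, 0.1129]
tcp_rot: [[0.997, 0.073, -0.009], [0.073, -0.997, 0.003], [-0.009, -0.004, -1.0]]
wrist_force: [-0.4, 0.9, -2.1]
opening: 0.04
finger_force: 0.0
```

Run:
```python
from h import *
J=T(.631,-.020,.075); g=J((-.1075,-.008,0))
plan((g[0]-.001,g[1]-.001,.026,4.3))
```

```text
t 7.7 p [ 0.5194 -0.0362  0.1129] yaw 4.2 tilt [-0.009  0.003] open 0.04 F [-0.4  0.9 -2.1] ff 0.0
[0.47 0.14 8.69] rz -0.1 rows 3
```

Emit:
jog_arm([
  [0.53,0.4,0.1,0,0,0,0],
  [0.53,0.4,0.1,4,0,0,0],
  [0.53,0.4,0.1,7,0,0,0],
  [0.53,0.4,0.1,8.7,0,0,0],
  [0.53,0.4,0.1,8.7,0,0,0],
])

```text
clock: 8.13
tool_pos: [0.5248, -0.0364, 0.0287]
tcp_rot: [[0.997, 0.075, -0.006], [0.075, -0.997, 0.002], [-0.005, -0.002, -1.0]]
wrist_force: [-0.3, -0.1, 0.0]
opening: 0.04
finger_force: 0.0
```

Emit:
jog_arm([
  [0.75,0,0,0,0,0,0],
  [0.8,0,0,0,0,0,0],
  [0.85,0,0,0,0,0,0],
  [0.9,0,0,0,0,0,0],
  [0.9,0,0,0,0,0,0],
], force=40)

```text
clock: 8.55
tool_pos: [0.5268, -0.0376, 0.0323]
tcp_rot: [[0.997, 0.074, 0.002], [0.074, -0.997, -0.0], [0.002, 0.001, -1.0]]
wrist_force: [0.5, 0.5, 2.3]
opening: 0.0252
finger_force: 44.1
```

Emit:
jog_arm([
  [0.9,-1,0,0,0,0,0],
  [0.9,-2.5,0,0,0,0,0],
  [0.9,-4,0,0,0,0,0],
  [0.9,-5.5,0,0,0,0,0],
  [0.9,-7,0,0,0,0,0],
], force=60)

```text
clock: 8.97
tool_pos: [0.4563, -0.0429, 0.0319]
tcp_rot: [[0.997, 0.074, 0.002], [0.074, -0.997, -0.001], [0.002, 0.001, -1.0]]
wrist_force: [0.8, 0.3, -1.2]
opening: 0.0252
finger_force: 62.7
```

Emit:
jog_arm([
  [0.9,-1.5,0,0,0,0,0],
  [0.9,-1.5,0,-2,0,0,0],
  [0.9,-1.5,0,-5,0,0,0],
  [0.9,-1.5,0,-8,0,0,0],
  [0.9,-1.5,0,-10,0,0,0],
])

```text
clock: 9.38
tool_pos: [0.4421, -0.044, 0.1342]
tcp_rot: [[0.997, 0.074, 0.003], [0.074, -0.997, -0.001], [0.003, 0.001, -1.0]]
wrist_force: [0.7, -1.2, -1.2]
opening: 0.025
finger_force: 62.7
```

```bash
python3 p2.py .054
```

```text
t 9.4 p [ 0.4421 -0.044   0.1342] yaw 4.26 tilt [ 0.003 -0.001] open 0.025 F [ 0.7 -1.2 -1.2] ff 62.7
[  1.21 -42.18   0.37] rz 4.06 rows 11
[ 0.    0.   11.15] rz 0.0 rows 3
```

Emit:
jog_arm([
  [0.9,0.4,-4,0,0,0,0],
  [0.9,0.4,-8,0,0,0,0],
  [0.9,0.4,-12,0,0,0,0],
  [0.9,0.4,-16,0,0,0,0],
  [0.9,0.4,-18,0,0,0,0],
])

```text
clock: 9.8
tool_pos: [0.4313, 0.1393, 0.1318]
tcp_rot: [[0.997, 0.076, 0.001], [0.076, -0.997, 0.001], [0.001, -0.001, -1.0]]
wrist_force: [0.1, -0.8, -0.7]
opening: 0.0247
finger_force: 62.7
```

Emit:
jog_arm([
  [0.9,0.4,-4,0,0,0,0],
  [0.9,0.4,-8,0,0,0,0],
  [0.9,0.4,-12,0,0,0,0],
  [0.9,0.4,-16,0,0,0,0],
  [0.9,0.4,-18,0,0,0,0],
])

```text
clock: 10.22
tool_pos: [0.4218, 0.3194, 0.1318]
tcp_rot: [[0.997, 0.077, 0.001], [0.077, -0.997, 0.001], [0.001, -0.001, -1.0]]
wrist_force: [0.2, -0.1, 0.1]
opening: 0.025
finger_force: 62.7
```

Emit:
jog_arm([
  [0.9,0.4,-3,0,0,0,2],
  [0.9,0.4,-6,0,0,0,4],
  [0.9,0.4,-6,0,0,0,4],
  [0.9,0.4,-6,1,0,0,4],
  [0.9,0.4,-6,1,0,0,4],
])

```text
clock: 10.63
tool_pos: [0.4215, 0.375, 0.1195]
tcp_rot: [[1.0, 0.005, -0.002], [0.005, -1.0, -0.002], [-0.002, 0.002, -1.0]]
wrist_force: [0.2, 0.3, -2.4]
opening: 0.0247
finger_force: 62.7
```

```bash
python3 p2.py .054
```

```text
t 10.6 p [0.4215 0.375  0.1195] yaw 0.29 tilt [-0.002 -0.002] open 0.0247 F [ 0.2  0.3 -2.4] ff 62.7
[ 0.13 -0.25 -1.05] rz 0.09 rows 1
[ 0.    0.   11.15] rz 0.0 rows 3
```

Emit:
jog_arm([
  [0.9,0.1,-0.2,2,0,0,0],
  [0.9,0.1,-0.2,4,0,0,0],
  [0.9,0.1,-0.2,6,0,0,0],
  [0.9,0.1,-0.2,7.5,0,0,0],
  [0.9,0.1,-0.2,7.5,0,0,0],
])

```text
clock: 11.05
tool_pos: [0.422, 0.3758, 0.0434]
tcp_rot: [[1.0, 0.003, -0.005], [0.003, -1.0, -0.003], [-0.005, 0.003, -1.0]]
wrist_force: [0.8, -0.8, -0.3]
opening: 0.0251
finger_force: 62.7
```

Emit:
jog_arm([
  [0.9,0,0,0.5,0,0,0],
  [0.9,0,0,1,0,0,0],
  [0.9,0,0,1.5,0,0,0],
  [0.9,0,0,1.5,0,0,0],
  [0.9,0,0,1.5,0,0,0],
])

```text
clock: 11.47
tool_pos: [0.4233, 0.3779, 0.0315]
tcp_rot: [[1.0, 0.005, 0.0], [0.005, -1.0, 0.0], [0.0, -0.0, -1.0]]
wrist_force: [-0.1, 0.2, -0.4]
opening: 0.0252
finger_force: 62.7
```

Emit:
jog_arm([
  [0.9,0,0,0.3,0,0,0],
  [0.9,0,0,0.5,0,0,0],
  [0.9,0,0,0.7,0,0,0],
  [0.9,0,0,0.7,0,0,0],
])

```text
clock: 11.8
tool_pos: [0.4233, 0.3781, 0.0248]
tcp_rot: [[1.0, 0.005, 0.0], [0.005, -1.0, 0.0], [0.0, -0.0, -1.0]]
wrist_force: [-3.0, -2.1, 5.3]
opening: 0.0248
finger_force: 63.5
```

Emit:
jog_arm([
  [0.6,0,0,0,0,0,0],
  [0.5,0,0,0,0,0,0],
  [0.45,0,0,0,0,0,0],
  [0.45,0,0,0,0,0,0],
  [0.45,0,0,0,0,0,0],
])

```text
clock: 12.22
tool_pos: [0.4233, 0.3779, 0.0242]
tcp_rot: [[1.0, 0.005, -0.0], [0.005, -1.0, -0.0], [-0.0, 0.0, -1.0]]
wrist_force: [0.4, 0.5, 0.1]
opening: 0.0472
finger_force: 0.0
```

Emit:
jog_arm([
  [0.45,0,0,-4,0,0,0],
  [0.45,0,0,-8,0,0,0],
  [0.45,0,0,-12,0,0,0],
  [0.45,0,0,-13,0,0,0],
  [0.45,0,0,-13,0,0,0],
])

```text
clock: 12.63
tool_pos: [0.4245, 0.3787, 0.1577]
tcp_rot: [[1.0, 0.005, 0.006], [0.005, -1.0, 0.003], [0.006, -0.003, -1.0]]
wrist_force: [-0.3, 0.4, -0.5]
opening: 0.0469
finger_force: 0.0
```

Run:
```python
from h import *
c=cap("scene"); im=np.array(c["img"])[:,:,::-1]; t=cap("top"); it=np.array(t["img"])[:,:,::-1]
o=np.zeros((600,800,3),np.uint8)
o[:350,:350]=cv2.resize(im[110:180,280:350],(350,350),interpolation=cv2.INTER_CUBIC)
k=cv2.resize(im[210:260,305:355],(400,400),interpolation=cv2.INTER_CUBIC); k2=cv2.resize(it[135:180,260:305],(360,360),interpolation=cv2.INTER_CUBIC)
g=lambda a:(255*(a/255.)**.5).astype(np.uint8)
o[:400,360:760]=g(k); o[400:600,:200]=cv2.resize(g(k2),(200,200)); cv2.imwrite("pics/knob.png",o)
```

```text
(no output)
```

View pics/knob.png

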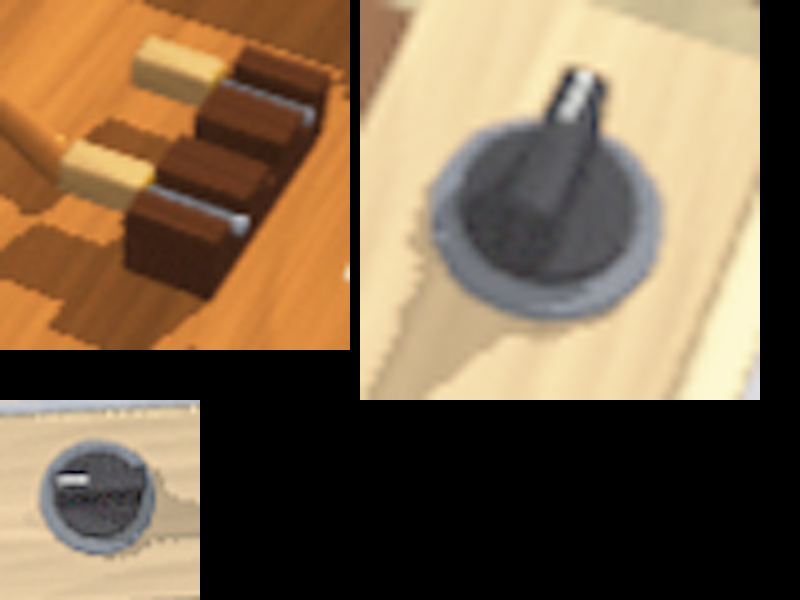

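```bash
cat >> h.py <<'E'
def tri(ps):
    A=np.zeros((3,3));b=np.zeros(3)
    for c,u,v in ps:
        o,d=ray(c,u,v);d=d/np.linalg.norm(d);P=np.eye(3)-np.outer(d,d);A+=P;b+=P@o
    x=np.linalg.solve(A,b);return x,[np.linalg.norm((np.eye(3)-np.outer(d/np.linalg.norm(d),d/np.linalg.norm(d)))@(x-o)) for o,d in[ray(*p) for p in ps]]
E
python3 - <<'E'
from h import *
c=cap("scene");t=cap("top")
def mark(c,r):
    x0,y0,x1,y1=r;im=np.array(c["img"]).astype(int)[y0:y1,x0:x1];V=im.max(2);sat=V-im.min(2)
    return V,sat
for c_,r in((c,(322,215,340,245)),(t,(270,146,296,168))):
    V,s=mark(c_,r); print(V.tolist() if 0 else "\n".join(" ".join(f"{x:3d}" for x in row) for row in V))
print(tri([(t,276.4,152.8),(c,331.9,222.1)]),tri([(t,282.1,156.8),(c,328.3,237.5)]))
for z in(.07,.075,.08):print(z,onz(t,282.1,156.8,z),onz(c,328.3,237.5,z))
E
```

```text
234 236 234 231 229 232 243 246 246 241 238 239 240 242 245 243 241 239
236 236 232 230 228 236 245 246 244 238 238 240 241 244 245 242 240 239
236 236 232 229 232 241 246 245 240 238 239 241 242 245 244 241 240 239
236 234 232 229 238 246 247 238 174 113 170 212 233 246 243 240 239 238
236 233 230 232 241 246 246 218  78  32 169 201 111 176 229 239 238 236
234 232 230 236 245 247 237 164  32  54 142 154  36  77 191 239 237 235
234 230 232 239 246 246 219  77  29 125 164  83  31  52 184 239 236 234
232 231 234 243 246 237 163  33  55 147 161  39  35  82 195 237 235 234
231 231 240 246 245 214  73  28 125 166  89  36  32 124 217 237 235 235
230 227 213 195 190 144  28  42 107 122  41  34  29 128 219 235 234 235
160 122 115  99  80  59  28  33  46  50  36  31  25 164 234 234 234 235
 90  61  48  45  33  28  29  29  32  37  37  27  29 147 226 234 235 234
 42  34  33  28  28  30  33  31  34  35  33  25  28  78 133 185 226 233
 32  31  32  28  25  30  32  33  35  36  29  21  23  46  77 101 166 222
 30  30  26  23  29  31  33  36  37  34  25  22  27  34  45  81 103 162
 30  26  20  25  30 
[... 3133 characters left out ...]
24 123
201 207 154  87  86  89  95  90  86  82  83  65  55  52  47  53  60  63  58  57  66 112 127 124 167 130
193 197 192 184 129  81  91  96  94  92  98  92  89  92  86  88  88  88  73  58 109 125 122 115 182 179
(array([ 0.64275261, -0.00339665,  0.11608894]), [np.float64(0.0007877647232285515), np.float64(0.0007877647232285175)]) (array([ 0.64443349, -0.01939522,  0.07222442]), [np.float64(0.0010469053205045607), np.float64(0.0010469053205045256)])
0.07 [ 0.64414679 -0.02003032  0.07      ] [ 0.64477552 -0.0172264   0.07      ]
0.075 [ 0.64278411 -0.0199298   0.075     ] [ 0.64578419 -0.02045226  0.075     ]
0.08 [ 0.64142143 -0.01982928  0.08      ] [ 0.64679286 -0.02367813  0.08      ]
```

Run:
```python
from h import *
c=cap("scene");t=cap("top")
a,b=onz(c,332.6,219,.116),onz(c,330.5,224,.116);d=a-b;print("scene",a,b,np.degrees(np.arctan2(d[1],d[0])))
a,b=onz(t,273,152.5,.116),onz(t,278.5,152.4,.116);d=a-b;print("top",a,b,np.degrees(np.arctan2(d[1],d[0])))
a,b=onz(t,276,154.4,.116),onz(t,290,154.9,.116);d=a-b;print("edge",a,b,np.degrees(np.arctan2(d[1],d[0])))
m=(a+b)/2
# bar far end in scene, centre of the top's near end edge
print(onz(c,327.2,234.8,.116),onz(c,333.2,218.3,.116))
plan((.643,-.0195,.21,0))
```

```text
scene [0.6410419  0.00638431 0.116     ] [ 0.64268217 -0.00942544  0.116     ] 95.9232800109195
top [0.6426676  0.00514832 0.116     ] [ 0.64334937 -0.00934889  0.116     ] 92.69250783233021
edge [ 0.63769978 -0.00288686  0.116     ] [ 0.63739048 -0.03982323  0.116     ] 89.52022443809477
[ 0.64866452 -0.04125094  0.116     ] [0.64145677 0.00896844 0.116     ]
t 12.9 p [0.4227 0.3776 0.1528] yaw 0.26 tilt [-0.002 -0.001] open 0.047 F [-0.5 -0.5 -0.6] ff 0.0
[21.83 39.82 -5.72] rz 0.26 rows 11
```

Emit:
jog_arm([
  [0.45,7.3,13.3,-1.9,0,0,0],
  [0.45,7.3,13.3,-1.9,0,0,0],
  [0.45,7.3,13.3,-1.9,0,0,0],
  [0.45,7.3,13.3,-1.9,0,0,0],
  [0.45,7.3,13.3,-1.9,0,0,0],
])

```text
clock: 13.35
tool_pos: [0.4992, 0.2411, 0.1731]
tcp_rot: [[1.0, -0.0, 0.0], [-0.0, -1.0, -0.001], [0.0, 0.001, -1.0]]
wrist_force: [0.3, 0.0, 0.2]
opening: 0.047
finger_force: 0.0
```

Emit:
jog_arm([
  [0.45,7.3,13.3,-1.9,0,0,0],
  [0.45,7.3,13.3,-1.9,0,0,0],
  [0.45,7.3,13.3,-1.9,0,0,0],
  [0.45,7.3,13.3,-1.9,0,0,0],
  [0.45,7.3,13.3,-1.9,0,0,0],
])

```text
clock: 13.77
tool_pos: [0.5724, 0.1084, 0.1918]
tcp_rot: [[1.0, -0.0, 0.0], [-0.0, -1.0, -0.001], [0.0, 0.001, -1.0]]
wrist_force: [0.4, -0.8, -1.2]
opening: 0.0467
finger_force: 0.0
```

Emit:
jog_arm([
  [0.45,7.3,13.3,-1.9,0,0,0],
  [0.45,7.3,13.3,-1.9,0,0,0],
  [0.45,7.3,13.3,-1.9,0,0,0],
  [0.45,7.3,13.3,-1.9,0,0,0],
  [0.45,7.3,13.3,-1.9,0,0,0],
])

```text
clock: 14.18
tool_pos: [0.6455, -0.0242, 0.2102]
tcp_rot: [[1.0, 0.0, -0.0], [0.0, -1.0, -0.001], [-0.0, 0.001, -1.0]]
wrist_force: [0.4, -0.0, -0.8]
opening: 0.0467
finger_force: 0.0
```

Emit:
jog_arm([
  [0.45,0,0,0,0,0,-32],
  [0.45,0,0,0,0,0,-32],
  [0.45,0,0,0,0,0,-32],
  [0.45,0,0,0,0,0,-32],
  [0.45,0,0,0,0,0,-32],
])

```text
clock: 14.6
tool_pos: [0.6436, -0.0187, 0.2102]
tcp_rot: [[0.842, 0.54, -0.002], [0.54, -0.842, 0.001], [-0.001, -0.002, -1.0]]
wrist_force: [-0.4, 0.4, 0.7]
opening: 0.0472
finger_force: 0.0
```

Emit:
jog_arm([
  [0.45,0,0,0,0,0,-32],
  [0.45,0,0,0,0,0,-32],
  [0.45,0,0,0,0,0,-32],
  [0.45,0,0,0,0,0,-32],
  [0.45,0,0,0,0,0,-32],
])

```text
clock: 15.02
tool_pos: [0.6436, -0.0187, 0.2102]
tcp_rot: [[0.428, 0.904, -0.002], [0.904, -0.428, 0.001], [-0.0, -0.002, -1.0]]
wrist_force: [-0.8, -0.4, 0.0]
opening: 0.0468
finger_force: 0.0
```

Emit:
jog_arm([
  [0.45,0,0,0,0,0,-30],
  [0.45,0,0,0,0,0,-30],
  [0.45,0,0,0,0,0,-30],
  [0.45,0,0,0,0,0,-30],
  [0.45,0,0,0,0,0,-30],
])

```text
clock: 15.43
tool_pos: [0.6437, -0.0188, 0.2103]
tcp_rot: [[-0.08, 0.997, -0.002], [0.997, 0.08, 0.001], [0.001, -0.002, -1.0]]
wrist_force: [0.4, -0.4, 0.0]
opening: 0.0468
finger_force: 0.0
```

Run:
```python
from h import *
plan((.6445,-.019,.15,94),(.6445,-.019,.09,94))
```

```text
t 15.4 p [ 0.6437 -0.0188  0.2103] yaw 94.6 tilt [-0.002  0.001] open 0.0468 F [ 0.4 -0.4  0. ] ff 0.0
[-0.04  0.09  6.03] rz 0.6 rows 2
[0. 0. 6.] rz 0.0 rows 2
```

Centred over the knob. Next I descend and close gently, watching the forces.

Emit:
jog_arm([
  [0.45,0,0.1,4,0,0,0],
  [0.45,0,0.1,7,0,0,0],
  [0.45,0,0.1,10,0,0,0],
  [0.45,0,0.1,12,0,0,0],
  [0.45,0,0.1,12,0,0,0],
])

```text
clock: 15.85
tool_pos: [0.6424, -0.0187, 0.086]
tcp_rot: [[-0.072, 0.997, -0.009], [0.997, 0.072, 0.002], [0.003, -0.009, -1.0]]
wrist_force: [-0.3, 0.2, -1.1]
opening: 0.0468
finger_force: 0.0
```

Emit:
jog_arm([
  [0.6,0,0,0,0,0,0],
  [0.7,0,0,0,0,0,0],
  [0.8,0,0,0,0,0,0],
  [0.9,0,0,0,0,0,0],
  [0.95,0,0,0,0,0,0],
], force=30)

```text
clock: 16.27
tool_pos: [0.644, -0.0199, 0.0934]
tcp_rot: [[-0.074, 0.997, -0.002], [0.997, 0.074, -0.0], [-0.0, -0.002, -1.0]]
wrist_force: [-12.2, -0.1, 8.1]
opening: 0.0155
finger_force: 31.7
```

```bash
python3 -c "
from h import *
plan();print(np.round(ctrl.read_state()['wrist_torque'],2))"
```

```text
t 16.3 p [ 0.644  -0.0199  0.0934] yaw 94.26 tilt [-0.002 -0.   ] open 0.0155 F [-12.2  -0.1   8.1] ff 31.7
[0.06 1.98 0.09]
```

Emit:
jog_arm([
  [0.95,0,-0.1,-0.2,0,0,0],
  [0.95,0,-0.1,-0.2,0,0,0],
  [0.95,0,-0.1,-0.2,0,0,0],
])

```text
clock: 16.52
tool_pos: [0.6438, -0.0199, 0.0936]
tcp_rot: [[-0.074, 0.997, -0.001], [0.997, 0.074, 0.0], [0.0, -0.001, -1.0]]
wrist_force: [-3.0, 0.9, -4.0]
opening: 0.0149
finger_force: 31.6
```

Emit:
jog_arm([
  [0.95,0,0,0,0,0,-4],
  [0.95,0,0,0,0,0,-9],
  [0.95,0,0,0,0,0,-14],
  [0.95,0,0,0,0,0,-20],
  [0.95,0,0,0,0,0,-25],
], force=60)

```text
clock: 16.93
tool_pos: [0.6441, -0.0198, 0.0937]
tcp_rot: [[-0.493, 0.87, 0.0], [0.87, 0.493, 0.0], [0.0, 0.0, -1.0]]
wrist_force: [-0.8, 2.3, -3.5]
opening: 0.0148
finger_force: 62.1
```

Emit:
jog_arm([
  [0.95,0,0,0,0,0,-5],
  [0.95,0,0,0,0,0,-10],
  [0.95,0,0,0,0,0,-15],
  [0.95,0,0,0,0,0,-20],
  [0.95,0,0,0,0,0,-25],
])

```text
clock: 17.35
tool_pos: [0.6444, -0.0195, 0.0937]
tcp_rot: [[-0.814, 0.581, 0.001], [0.581, 0.814, 0.001], [-0.0, 0.001, -1.0]]
wrist_force: [-0.0, 3.9, -5.6]
opening: 0.0149
finger_force: 62.0
```

```bash
python3 -c "
from h import *
plan();s=ctrl.read_state();print(np.round(s['wrist_torque'],2),s['joints'])"
```

```text
t 17.4 p [ 0.6444 -0.0195  0.0937] yaw 144.49 tilt [0.001 0.001] open 0.0149 F [-0.   3.9 -5.6] ff 62.0
[ 0.52 -0.09 -0.11] [-2.12092913e-01  6.97431714e-01  1.26778329e+00  1.15508199e-03
  1.17564369e+00 -1.16351670e+00]
```

Emit:
jog_arm([
  [0.95,0,0,0,0,0,-5],
  [0.95,0,0,0,0,0,-10],
  [0.95,0,0,0,0,0,-15],
  [0.95,0,0,0,0,0,-20],
  [0.95,0,0,0,0,0,-25],
])

```text
clock: 17.77
tool_pos: [0.6446, -0.0192, 0.0937]
tcp_rot: [[-0.983, 0.182, 0.001], [0.182, 0.983, 0.001], [-0.001, 0.002, -1.0]]
wrist_force: [2.2, 5.0, -5.1]
opening: 0.0146
finger_force: 62.0
```

Emit:
jog_arm([
  [0.95,0,0,0,0,0,-3],
  [0.95,0,0,0,0,0,-6],
  [0.95,0,0,0,0,0,-8],
  [0.95,0,0,0,0,0,-10],
  [0.95,0,0,0,0,0,-10],
])

```text
clock: 18.18
tool_pos: [0.6446, -0.0193, 0.0937]
tcp_rot: [[-1.0, 0.012, 0.002], [0.012, 1.0, 0.001], [-0.001, 0.001, -1.0]]
wrist_force: [2.0, 3.9, -4.9]
opening: 0.015
finger_force: 62.1
```

```bash
python3 -c "
from h import *
plan();s=ctrl.read_state();print(np.round(s['wrist_torque'],2),s['joints'][5])"
```

```text
t 18.2 p [ 0.6446 -0.0193  0.0937] yaw 179.33 tilt [0.002 0.001] open 0.015 F [ 2.   3.9 -4.9] ff 62.1
[ 0.75 -0.29  0.12] -1.771509060228699
```

Emit:
jog_arm([
  [0.95,0,0,0,0,0,-1],
  [0.95,0,0,0,0,0,-2],
  [0.95,0,0,0,0,0,-3],
  [0.95,0,0,0,0,0,-4],
  [0.95,0,0,0,0,0,-4],
])

```text
clock: 18.6
tool_pos: [0.6446, -0.0198, 0.0937]
tcp_rot: [[-0.998, -0.058, 0.002], [-0.058, 0.998, 0.0], [-0.002, 0.0, -1.0]]
wrist_force: [2.7, 3.7, -4.6]
opening: 0.0148
finger_force: 62.1
```

```bash
python3 -c "
from h import *
plan();s=ctrl.read_state();print(np.round(s['wrist_torque'],2),s['joints'][5])"
```

```text
t 18.6 p [ 0.6446 -0.0198  0.0937] yaw -176.68 tilt [0.002 0.   ] open 0.0148 F [ 2.7  3.7 -4.6] ff 62.1
[ 0.79 -0.47  0.09] -1.8413106947586146
```

Emit:
jog_arm([
  [0.95,0,-1,0,0,0,0],
  [0.95,-0.04,-2.2,0,0,0,0],
  [0.95,-0.06,-3.4,0,0,0,0],
  [0.95,-0.08,-4.6,0,0,0,0],
  [0.95,-0.1,-5.6,0,0,0,0],
])

```text
clock: 19.02
tool_pos: [0.6491, -0.0762, 0.0937]
tcp_rot: [[-0.998, -0.057, 0.002], [-0.057, 0.998, 0.001], [-0.002, 0.0, -1.0]]
wrist_force: [5.4, 5.1, -5.0]
opening: 0.0145
finger_force: 62.0
```

Emit:
jog_arm([
  [0.95,0,-0.5,0,0,0,0],
  [0.95,0,-1,0,0,0,0],
  [0.95,0,-1.1,0,0,0,0],
  [0.95,0,-1.1,0,0,0,0],
])

```text
clock: 19.35
tool_pos: [0.6499, -0.0874, 0.0937]
tcp_rot: [[-0.998, -0.056, 0.003], [-0.056, 0.998, -0.001], [-0.003, -0.001, -1.0]]
wrist_force: [6.7, 1.6, -6.6]
opening: 0.0147
finger_force: 61.9
```

Emit:
jog_arm([
  [0.7,0,0,0,0,0,0],
  [0.55,0,0,0,0,0,0],
  [0.45,0,0,0,0,0,0],
  [0.45,0,0,0,0,0,0],
])

```text
clock: 19.68
tool_pos: [0.649, -0.0872, 0.0939]
tcp_rot: [[-0.998, -0.057, 0.001], [-0.057, 0.998, -0.001], [-0.001, -0.001, -1.0]]
wrist_force: [0.1, 0.3, -0.3]
opening: 0.0467
finger_force: 0.0
```

Emit:
jog_arm([
  [0.45,0,0,-4,0,0,0],
  [0.45,0,0,-8,0,0,0],
  [0.45,0,0,-11,0,0,0],
  [0.45,0,0,-11,0,0,0],
])

```text
clock: 20.02
tool_pos: [0.651, -0.0876, 0.2112]
tcp_rot: [[-0.998, -0.057, 0.012], [-0.057, 0.998, -0.004], [-0.011, -0.005, -1.0]]
wrist_force: [0.0, 1.2, 1.2]
opening: 0.047
finger_force: 0.0
```

```bash
cat > gz.py <<'E'
from h import *
def gauge(c,r):
    im=np.array(c["img"]);hsv=cv2.cvtColor(im,cv2.COLOR_RGB2HSV).astype(int)
    x0,y0,x1,y1=r
    m=((hsv[...,2]>100)&(im[...,1]>80)&(hsv[...,1]<135)).astype(np.uint8);k=np.zeros_like(m);k[y0:y1,x0:x1]=m[y0:y1,x0:x1]
    g=max(cv2.findContours(k,cv2.RETR_EXTERNAL,cv2.CHAIN_APPROX_NONE)[0],key=cv2.contourArea)
    q=cv2.minAreaRect(g);b=cv2.boxPoints(q);P=np.array([onz(c,u,v,.019) for u,v in b])
    e=[P[1]-P[0],P[2]-P[1]]; L=[np.linalg.norm(a) for a in e]; d=e[int(np.argmax(L))]
    print("centre",P.mean(0).round(4),"sides",np.round(L,3),"long dir",np.degrees(np.arctan(d[1]/d[0])).round(1))
if __name__=="__main__":
    t=cap("top","top2");gauge(t,(350,160,425,245))
    c=cap("scene","scene2");gauge(c,(180,300,275,385));plan()
    im=np.array(c["img"])[290:390,170:280];cv2.imwrite("pics/g2.png",cv2.resize(im[:,:,::-1],(550,500),interpolation=cv2.INTER_CUBIC))
E
python3 gz.py
```

```text
centre [ 0.5346 -0.3291  0.019 ] sides [0.084 0.102] long dir 13.2
centre [ 0.5348 -0.3315  0.019 ] sides [0.086 0.111] long dir 13.5
t 20.1 p [ 0.6491 -0.0871  0.2045] yaw -176.74 tilt [ 0.002 -0.001] open 0.0469 F [-0.4  0.9 -2. ] ff 0.0
```

View pics/scene2.png

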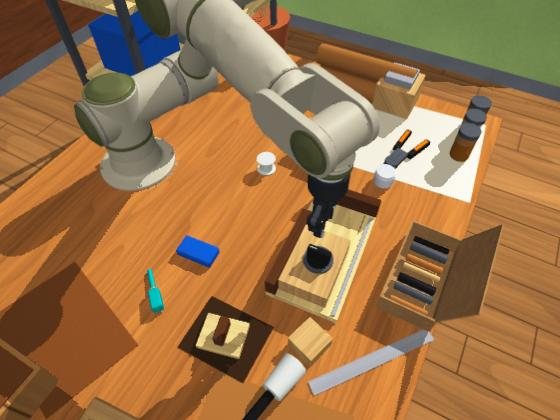

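```bash
python3 -c "
from h import *
plan((.5347,-.330,.2045,-176.74),(.5347,-.330,.12,103.3))"
```

```text
t 20.1 p [ 0.6491 -0.0871  0.2045] yaw -176.74 tilt [ 0.002 -0.001] open 0.0469 F [-0.4  0.9 -2. ] ff 0.0
[ 12.81 -23.6    0.  ] rz 0.0 rows 7
[0.   0.   8.45] rz 79.96 rows 3
```

Emit:
jog_arm([
  [0.45,6.4,-11.8,0,0,0,0],
  [0.45,6.4,-11.8,0,0,0,0],
  [0.45,6.4,-11.8,0,0,0,0],
  [0.45,6.4,-11.8,0,0,0,0],
  [0.45,6.4,-11.8,0,0,0,0],
])

```text
clock: 20.53
tool_pos: [0.5901, -0.2108, 0.2019]
tcp_rot: [[-0.999, -0.053, -0.002], [-0.053, 0.999, 0.001], [0.002, 0.001, -1.0]]
wrist_force: [0.2, 1.2, -0.5]
opening: 0.0473
finger_force: 0.0
```

Emit:
jog_arm([
  [0.45,6.4,-11.8,0,0,0,0],
  [0.45,6.4,-11.8,0,0,0,0],
  [0.45,6.4,-11.8,0,0,0,0],
  [0.45,6.4,-11.8,0,0,0,0],
  [0.45,6.4,-11.8,0,0,0,0],
])

```text
clock: 20.95
tool_pos: [0.5338, -0.331, 0.2022]
tcp_rot: [[-0.999, -0.054, -0.001], [-0.054, 0.999, 0.001], [0.001, 0.001, -1.0]]
wrist_force: [1.2, -0.1, 1.4]
opening: 0.0468
finger_force: 0.0
```

Emit:
jog_arm([
  [0.45,0,0,0,0,0,32],
  [0.45,0,0,0,0,0,32],
  [0.45,0,0,0,0,0,32],
  [0.45,0,0,0,0,0,32],
  [0.45,0,0,0,0,0,32],
])

```text
clock: 21.37
tool_pos: [0.5358, -0.3273, 0.2027]
tcp_rot: [[-0.875, 0.484, -0.001], [0.484, 0.875, 0.001], [0.001, 0.001, -1.0]]
wrist_force: [0.4, -0.6, 0.3]
opening: 0.0468
finger_force: 0.0
```

Emit:
jog_arm([
  [0.45,0,0,0,0,0,32],
  [0.45,0,0,0,0,0,32],
  [0.45,0,0,0,0,0,32],
  [0.45,0,0,0,0,0,32],
  [0.45,0,0,0,0,0,32],
])

```text
clock: 21.78
tool_pos: [0.5358, -0.3273, 0.2027]
tcp_rot: [[-0.485, 0.874, -0.001], [0.874, 0.485, 0.001], [0.001, 0.0, -1.0]]
wrist_force: [-0.5, 0.3, -0.5]
opening: 0.0469
finger_force: 0.0
```

Emit:
jog_arm([
  [0.45,0,0,2,0,0,7],
  [0.45,0,0,4,0,0,14],
  [0.45,0,0,6,0,0,16],
  [0.45,0,0,8,0,0,16],
  [0.45,0,0,8,0,0,16],
])

```text
clock: 22.2
tool_pos: [0.5342, -0.3262, 0.1188]
tcp_rot: [[-0.232, 0.973, -0.006], [0.973, 0.232, 0.006], [0.007, -0.004, -1.0]]
wrist_force: [-0.2, 0.8, -0.7]
opening: 0.0474
finger_force: 0.0
```

```bash
python3 gz.py; python3 -c "
from h import *
plan((.5347,-.330,.037,103.3))"
```

```text
centre [ 0.5266 -0.3415  0.019 ] sides [0.325 0.156] long dir -36.1
centre [ 0.5342 -0.3305  0.019 ] sides [0.09  0.108] long dir 10.5
t 22.3 p [ 0.5353 -0.3282  0.1232] yaw 103.37 tilt [-0.001  0.001] open 0.0469 F [0.4 0.2 1. ] ff 0.0
t 22.3 p [ 0.5353 -0.3282  0.1232] yaw 103.37 tilt [-0.001  0.001] open 0.0469 F [0.4 0.2 1. ] ff 0.0
[-0.17 -0.1   8.62] rz 0.07 rows 3
```

Emit:
jog_arm([
  [0.45,-0.2,-0.1,3,0,0,0],
  [0.45,-0.2,-0.1,6,0,0,0],
  [0.45,-0.2,-0.1,8.5,0,0,0],
  [0.45,-0.2,-0.1,9.6,0,0,0],
  [0.45,-0.2,-0.1,9.6,0,0,0],
])

```text
clock: 22.72
tool_pos: [0.5339, -0.331, 0.0261]
tcp_rot: [[-0.23, 0.973, -0.002], [0.973, 0.23, 0.002], [0.002, -0.001, -1.0]]
wrist_force: [-1.0, 0.7, 0.1]
opening: 0.0472
finger_force: 0.0
```

Emit:
jog_arm([
  [0.6,0,0,0,0,0,0],
  [0.7,0,0,0,0,0,0],
  [0.8,0,0,0,0,0,0],
  [0.9,0,0,0,0,0,0],
  [0.95,0,0,0,0,0,0],
], force=60)

```text
clock: 23.13
tool_pos: [0.5352, -0.3327, 0.0298]
tcp_rot: [[-0.23, 0.973, 0.003], [0.973, 0.23, -0.003], [-0.003, 0.003, -1.0]]
wrist_force: [0.1, 0.5, 7.2]
opening: 0.021
finger_force: 60.0
```

Emit:
jog_arm([
  [0.95,0,0,-2,0,0,0],
  [0.95,0,0,-5,0,0,0],
  [0.95,0,0,-9,0,0,0],
  [0.95,0,0,-13,0,0,0],
  [0.95,0,0,-15,0,0,0],
])

```text
clock: 23.55
tool_pos: [0.535, -0.3328, 0.1837]
tcp_rot: [[-0.229, 0.973, 0.006], [0.973, 0.229, -0.005], [-0.007, 0.004, -1.0]]
wrist_force: [0.9, -1.2, -0.9]
opening: 0.0209
finger_force: 59.2
```

```bash
python3 -c "
from h import *
J=T(.631,-.020,.075);g=J((.02,.09,0));print(g)
plan((g[0],g[1],.18,103.3),(g[0],g[1],.08,94.3))"
```

```text
[0.6442001  0.07124559 0.        ]
t 23.6 p [ 0.535  -0.3328  0.1837] yaw 103.27 tilt [ 0.006 -0.005] open 0.0209 F [ 0.9 -1.2 -0.9] ff 59.2
[36.82 19.9   0.21] rz -0.03 rows 11
[ 0.  0. 10.] rz 9.0 rows 3
```

Emit:
jog_arm([
  [0.95,4,2,0,0,0,0],
  [0.95,12.3,6.6,0,0,0,0],
  [0.95,12.3,6.6,0,0,0,0],
  [0.95,12.3,6.6,0,0,0,0],
  [0.95,12.3,6.6,0,0,0,0],
])

```text
clock: 23.97
tool_pos: [0.5709, -0.1937, 0.1783]
tcp_rot: [[-0.234, 0.972, 0.001], [0.972, 0.234, 0.0], [-0.0, 0.001, -1.0]]
wrist_force: [0.6, -0.4, -1.8]
opening: 0.0211
finger_force: 59.1
```

Emit:
jog_arm([
  [0.95,12.3,6.6,0,0,0,0],
  [0.95,12.3,6.6,0,0,0,0],
  [0.95,12.3,6.6,0,0,0,0],
  [0.95,12.3,6.6,0,0,0,0],
  [0.95,12.3,6.6,0,0,0,0],
])

```text
clock: 24.38
tool_pos: [0.6066, -0.0599, 0.1777]
tcp_rot: [[-0.233, 0.973, 0.001], [0.973, 0.233, 0.0], [0.0, 0.001, -1.0]]
wrist_force: [-0.2, -0.1, -0.6]
opening: 0.0207
finger_force: 59.2
```

Emit:
jog_arm([
  [0.95,12.3,6.6,0,0,0,0],
  [0.95,12.3,6.6,0,0,0,0],
  [0.95,12.3,6.6,0,0,0,4],
  [0.95,12.3,6.6,0,0,0,9],
  [0.95,12.3,6.6,0,0,0,9],
])

```text
clock: 24.8
tool_pos: [0.6426, 0.0742, 0.1773]
tcp_rot: [[-0.073, 0.997, 0.0], [0.997, 0.073, 0.0], [0.0, 0.0, -1.0]]
wrist_force: [0.5, 0.2, -1.6]
opening: 0.0205
finger_force: 59.4
```

```bash
python3 -c "
from h import *
J=T(.631,-.020,.075);g=J((.02,.089,0));print(g)
plan((g[0],g[1],.0475,94.3))
c=cap('scene','place');im=np.array(c['img'])[150:320,255:425];cv2.imwrite('pics/placec.png',cv2.resize(im[:,:,::-1],(595,595),interpolation=cv2.INTER_CUBIC))"
```

```text
[0.64427503 0.0702484  0.        ]
t 24.8 p [0.6426 0.0742 0.1773] yaw 94.18 tilt [0. 0.] open 0.0205 F [ 0.5  0.2 -1.6] ff 59.4
[-0.4   0.13 12.98] rz -0.12 rows 4
```

View pics/placec.png

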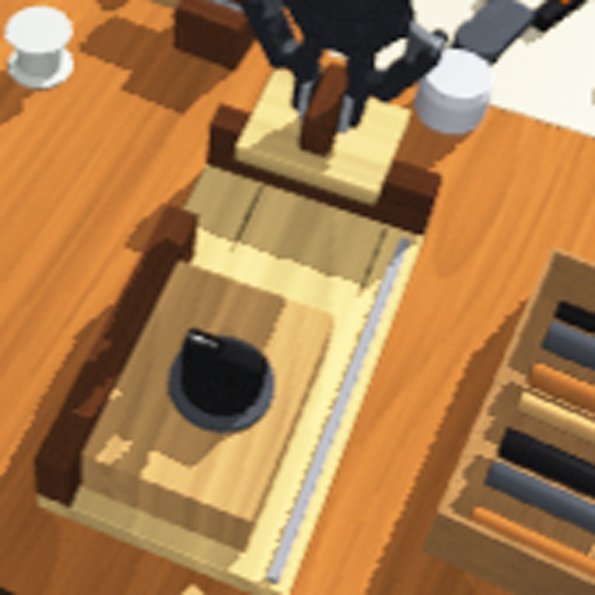

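Emit:
jog_arm([
  [0.95,-0.4,0.1,3,0,0,0],
  [0.95,-0.4,0.1,6,0,0,0],
  [0.95,-0.4,0.1,9,0,0,0],
  [0.95,-0.4,0.1,11.5,0,0,0],
  [0.95,-0.4,0.1,12,0,0,0],
])

```text
clock: 25.27
tool_pos: [0.6412, 0.066, 0.0529]
tcp_rot: [[-0.073, 0.997, -0.007], [0.997, 0.073, -0.0], [0.001, -0.007, -1.0]]
wrist_force: [-0.7, -0.8, -3.2]
opening: 0.0208
finger_force: 59.3
```

Emit:
jog_arm([
  [0.95,0,0,0.3,0,0,0],
  [0.95,0,0,0.5,0,0,0],
  [0.95,0,0,0.7,0,0,0],
  [0.95,0,0,0.7,0,0,0],
])

```text
clock: 25.6
tool_pos: [0.644, 0.0682, 0.0516]
tcp_rot: [[-0.074, 0.997, 0.002], [0.997, 0.074, -0.0], [-0.0, 0.002, -1.0]]
wrist_force: [0.3, -0.3, -2.3]
opening: 0.0208
finger_force: 59.3
```

Emit:
jog_arm([
  [0.95,0,0,0.2,0,0,0],
  [0.95,0,0,0.3,0,0,0],
  [0.95,0,0,0.4,0,0,0],
  [0.95,0,0,0.4,0,0,0],
])

```text
clock: 25.93
tool_pos: [0.6435, 0.0688, 0.0469]
tcp_rot: [[-0.075, 0.997, 0.001], [0.997, 0.075, -0.0], [-0.0, 0.001, -1.0]]
wrist_force: [-1.4, 0.8, 1.7]
opening: 0.0208
finger_force: 59.8
```

Emit:
jog_arm([
  [0.7,0,0,0,0,0,0],
  [0.55,0,0,0,0,0,0],
  [0.45,0,0,0,0,0,0],
  [0.45,0,0,0,0,0,0],
])

```text
clock: 26.27
tool_pos: [0.6435, 0.0687, 0.0464]
tcp_rot: [[-0.074, 0.997, 0.0], [0.997, 0.074, -0.0], [-0.0, 0.0, -1.0]]
wrist_force: [-0.2, -0.7, -0.4]
opening: 0.0472
finger_force: 0.0
```

Emit:
jog_arm([
  [0.45,0,0,-4,0,0,0],
  [0.45,0,0,-8,0,0,0],
  [0.45,0,0,-12,0,0,0],
  [0.45,0,0,-15,0,0,0],
  [0.45,0,0,-15,0,0,0],
])

```text
clock: 26.68
tool_pos: [0.6456, 0.0686, 0.2039]
tcp_rot: [[-0.075, 0.997, 0.012], [0.997, 0.075, -0.001], [-0.002, 0.012, -1.0]]
wrist_force: [0.8, -0.9, 0.6]
opening: 0.0469
finger_force: 0.0
```

Run:
```python
from h import *
J=T(.631,-.020,.075)
# knob now: moved by ~.068 along jig -y; last grip pose (.6499,-.0874)
plan((.6495,-.0872,.197,94.3),(.6495,-.0872,.0937,183.3))
c=cap("scene");x0,y0,sc=255,150,3.5
a=cv2.resize(np.array(c['img'])[150:320,255:425,::-1],(595,595),interpolation=cv2.INTER_CUBIC)
box(a,c,J,-.03,.07,.048,.128,.036,(0,0,255),sc,np.array([x0,y0]));cv2.imwrite("pics/rel.png",a)
```

```text
t 26.7 p [0.6456 0.0686 0.2039] yaw 94.27 tilt [ 0.012 -0.001] open 0.0469 F [ 0.8 -0.9  0.6] ff 0.0
[-15.57  -0.78   0.7 ] rz -0.03 rows 4
[ 0.    0.   10.33] rz -89.0 rows 3
```

View pics/rel.png

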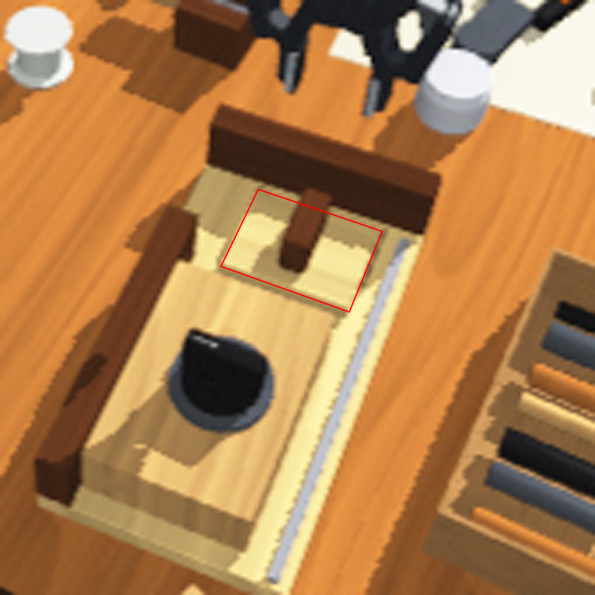

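Emit:
jog_arm([
  [0.45,-4,-0.3,0,0,0,0],
  [0.45,-8,-0.5,0,0,0,0],
  [0.45,-12,-0.6,0,0,0,0],
  [0.45,-15.6,-0.7,0,0,0,0],
  [0.45,-15.6,-0.7,0,0,0,0],
])

```text
clock: 27.15
tool_pos: [0.6474, -0.0938, 0.1945]
tcp_rot: [[-0.068, 0.998, -0.002], [0.998, 0.068, -0.001], [-0.001, -0.002, -1.0]]
wrist_force: [0.1, 0.5, -0.1]
opening: 0.0468
finger_force: 0.0
```

Emit:
jog_arm([
  [0.45,0,0,0,0,0,-32],
  [0.45,0,0,0,0,0,-32],
  [0.45,0,0,0,0,0,-32],
  [0.45,0,0,0,0,0,-32],
  [0.45,0,0,0,0,0,-32],
])

```text
clock: 27.57
tool_pos: [0.6476, -0.087, 0.1948]
tcp_rot: [[-0.597, 0.802, -0.002], [0.802, 0.597, 0.001], [0.002, -0.001, -1.0]]
wrist_force: [0.2, -0.1, -0.5]
opening: 0.047
finger_force: 0.0
```

Emit:
jog_arm([
  [0.45,0,0,0,0,0,-32],
  [0.45,0,0,0,0,0,-32],
  [0.45,0,0,0,0,0,-32],
  [0.45,0,0,0,0,0,-32],
  [0.45,0,0,0,0,0,-32],
])

```text
clock: 27.98
tool_pos: [0.6476, -0.087, 0.1948]
tcp_rot: [[-0.931, 0.364, -0.002], [0.364, 0.931, 0.001], [0.002, -0.0, -1.0]]
wrist_force: [0.2, 0.9, 0.4]
opening: 0.0467
finger_force: 0.0
```

Emit:
jog_arm([
  [0.45,0,0,0,0,0,-25],
  [0.45,0,0,0,0,0,-25],
  [0.45,0,0,0,0,0,-25],
  [0.45,0,0,0,0,0,-25],
  [0.45,0,0,0,0,0,-25],
])

```text
clock: 28.4
tool_pos: [0.6476, -0.0871, 0.195]
tcp_rot: [[-0.998, -0.059, -0.002], [-0.059, 0.998, 0.001], [0.002, 0.001, -1.0]]
wrist_force: [-0.3, 0.6, -0.7]
opening: 0.0471
finger_force: 0.0
```

```bash
python3 -c "
from h import *
plan((.6492,-.0872,.094,183.3))"
```

```text
t 28.4 p [ 0.6476 -0.0871  0.195 ] yaw -176.61 tilt [-0.002  0.001] open 0.0471 F [-0.3  0.6 -0.7] ff 0.0
[-0.17 -0.03 10.1 ] rz 0.09 rows 3
```

Emit:
jog_arm([
  [0.45,-0.1,0,3,0,0,0],
  [0.45,-0.1,0,6,0,0,0],
  [0.45,-0.1,0,9,0,0,0],
  [0.45,-0.1,0,10,0,0,0],
  [0.45,-0.1,0,10,0,0,0],
])

```text
clock: 28.82
tool_pos: [0.6475, -0.0868, 0.0932]
tcp_rot: [[-0.998, -0.055, -0.006], [-0.055, 0.998, 0.002], [0.006, 0.002, -1.0]]
wrist_force: [-0.4, 0.7, 0.2]
opening: 0.0469
finger_force: 0.0
```

Emit:
jog_arm([
  [0.6,0,0,0,0,0,0],
  [0.7,0,0,0,0,0,0],
  [0.8,0,0,0,0,0,0],
  [0.9,0,0,0,0,0,0],
  [0.95,0,0,0,0,0,0],
], force=60)

```text
clock: 29.23
tool_pos: [0.6498, -0.0875, 0.0984]
tcp_rot: [[-0.998, -0.057, 0.003], [-0.057, 0.998, -0.001], [-0.003, -0.001, -1.0]]
wrist_force: [-0.4, 0.4, 6.4]
opening: 0.0145
finger_force: 59.9
```

Emit:
jog_arm([
  [0.95,0,0.8,0,0,0,0],
  [0.95,0,1.6,0,0,0,0],
  [0.95,0,2.4,0,0,0,0],
  [0.95,0,3,0,0,0,0],
  [0.95,0,3,0,0,0,0],
])

```text
clock: 29.65
tool_pos: [0.6475, -0.0572, 0.0984]
tcp_rot: [[-0.998, -0.057, 0.002], [-0.057, 0.998, -0.001], [-0.001, -0.002, -1.0]]
wrist_force: [-4.3, 0.8, 9.0]
opening: 0.0143
finger_force: 60.3
```

```bash
python3 -c "
from h import *
plan();s=ctrl.read_state();print(np.round(s['wrist_torque'],2))"
```

```text
t 29.6 p [ 0.6475 -0.0572  0.0984] yaw -176.71 tilt [ 0.002 -0.001] open 0.0143 F [-4.3  0.8  9. ] ff 60.3
[ 0.25  0.79 -0.02]
```

Emit:
jog_arm([
  [0.95,0,0.4,0,0,0,0],
  [0.95,0,0.8,0,0,0,0],
  [0.95,0,1.2,0,0,0,0],
  [0.95,0,1.4,0,0,0,0],
  [0.95,0,1.4,0,0,0,0],
])

```text
clock: 30.07
tool_pos: [0.6465, -0.0443, 0.0984]
tcp_rot: [[-0.998, -0.057, 0.001], [-0.057, 0.998, -0.002], [-0.001, -0.002, -1.0]]
wrist_force: [-7.3, -2.8, 9.1]
opening: 0.0146
finger_force: 60.4
```

Emit:
jog_arm([
  [0.95,0,0.1,0,0,0,0],
  [0.95,0,0.15,0,0,0,0],
  [0.95,0,0.2,0,0,0,0],
  [0.95,0,0.2,0,0,0,0],
])

```text
clock: 30.4
tool_pos: [0.6464, -0.0429, 0.0984]
tcp_rot: [[-0.998, -0.057, 0.001], [-0.057, 0.998, -0.003], [-0.001, -0.003, -1.0]]
wrist_force: [-5.9, -5.6, 9.0]
opening: 0.0146
finger_force: 60.4
```

Emit:
jog_arm([
  [0.95,0,0.1,0,0,0,0],
  [0.95,0,0.15,0,0,0,0],
  [0.95,0,0.15,0,0,0,0],
])

```text
clock: 30.65
tool_pos: [0.6463, -0.0414, 0.0984]
tcp_rot: [[-0.998, -0.057, 0.001], [-0.057, 0.998, -0.003], [-0.001, -0.003, -1.0]]
wrist_force: [-7.2, -6.2, 8.6]
opening: 0.0145
finger_force: 60.4
```

Emit:
jog_arm([
  [0.95,0.1,0.05,0,0,0,0],
  [0.95,0.1,0.1,0,0,0,0],
  [0.95,0.1,0.1,0,0,0,0],
])

```text
clock: 30.9
tool_pos: [0.6461, -0.0404, 0.0984]
tcp_rot: [[-0.998, -0.056, 0.003], [-0.056, 0.998, -0.003], [-0.003, -0.003, -1.0]]
wrist_force: [-1.8, -5.0, 5.3]
opening: 0.0144
finger_force: 60.0
```

Emit:
jog_arm([
  [0.95,0,0.05,0,0,0,0],
  [0.95,0,0.1,0,0,0,0],
  [0.95,0,0.1,0,0,0,0],
])

```text
clock: 31.15
tool_pos: [0.646, -0.0395, 0.0984]
tcp_rot: [[-0.998, -0.056, 0.003], [-0.056, 0.998, -0.003], [-0.003, -0.003, -1.0]]
wrist_force: [-0.7, -5.2, 6.5]
opening: 0.0144
finger_force: 60.0
```

Emit:
jog_arm([
  [0.95,0,0.05,0,0,0,0],
  [0.95,0,0.1,0,0,0,0],
  [0.95,0,0.1,0,0,0,0],
])

```text
clock: 31.4
tool_pos: [0.6459, -0.0386, 0.0984]
tcp_rot: [[-0.998, -0.056, 0.003], [-0.056, 0.998, -0.003], [-0.003, -0.003, -1.0]]
wrist_force: [-1.5, -6.4, 5.4]
opening: 0.0142
finger_force: 60.0
```

Emit:
jog_arm([
  [0.95,0,0.05,0,0,0,0],
  [0.95,0,0.1,0,0,0,0],
  [0.95,0,0.1,0,0,0,0],
])

```text
clock: 31.65
tool_pos: [0.6459, -0.0385, 0.0984]
tcp_rot: [[-0.998, -0.056, 0.003], [-0.056, 0.998, -0.005], [-0.003, -0.005, -1.0]]
wrist_force: [-1.1, -10.3, 5.3]
opening: 0.0147
finger_force: 60.0
```

Run:
```python
from h import *
plan()
J=T(.631,-.020,.075)
c=cap("scene");t=cap("top");x0,y0,sc=255,150,3.5
a=cv2.resize(np.array(c['img'])[150:320,255:425,::-1],(595,595),interpolation=cv2.INTER_CUBIC);cv2.imwrite("pics/snug.png",a)
# edge profile along jig y on gauge top / carriage in scene: sample line x=+.055 from y=-.01 to .15 
im=cv2.cvtColor(np.array(c["img"]),cv2.COLOR_RGB2GRAY).astype(np.float32)
for x in(-.02,.05):
  print(x,[(y,int(im[int(round(v)),int(round(u))])) for y in range(40,150,3) for u,v in [proj(c,J((x,y/1000,.036)))]])
```

```text
t 31.6 p [ 0.6459 -0.0385  0.0984] yaw -176.78 tilt [ 0.003 -0.005] open 0.0147 F [ -1.1 -10.3   5.3] ff 60.0
-0.02 [(40, 75), (43, 80), (46, 76), (49, 74), (52, 76), (55, 76), (58, 76), (61, 77), (64, 69), (67, 68), (70, 63), (73, 63), (76, 28), (79, 26), (82, 26), (85, 29), (88, 29), (91, 29), (94, 28), (97, 26), (100, 26), (103, 28), (106, 27), (109, 26), (112, 27), (115, 28), (118, 29), (121, 29), (124, 29), (127, 30), (130, 32), (133, 31), (136, 30), (139, 51), (142, 117), (145, 119), (148, 63)]
0.05 [(40, 190), (43, 187), (46, 188), (49, 193), (52, 193), (55, 197), (58, 194), (61, 193), (64, 195), (67, 194), (70, 194), (73, 194), (76, 196), (79, 195), (82, 195), (85, 194), (88, 197), (91, 209), (94, 224), (97, 225), (100, 225), (103, 221), (106, 151), (109, 149), (112, 143), (115, 143), (118, 146), (121, 147), (124, 143), (127, 144), (130, 142), (133, 142), (136, 145), (139, 150), (142, 136), (145, 75), (148, 39)]
```

The carriage stopped at about 0.0195 and the force rose, so the gauge is snug. Next: tighten clockwise.

Emit:
jog_arm([
  [0.95,0,0,0,0,0,5],
  [0.95,0,0,0,0,0,10],
  [0.95,0,0,0,0,0,15],
  [0.95,0,0,0,0,0,20],
  [0.95,0,0,0,0,0,25],
], force=80)

```text
clock: 32.17
tool_pos: [0.6459, -0.0388, 0.0985]
tcp_rot: [[-0.927, 0.375, 0.003], [0.375, 0.927, -0.005], [-0.005, -0.004, -1.0]]
wrist_force: [-1.8, -11.6, 6.0]
opening: 0.0139
finger_force: 82.1
```

Emit:
jog_arm([
  [0.95,0,0,0,0,0,5],
  [0.95,0,0,0,0,0,10],
  [0.95,0,0,0,0,0,15],
  [0.95,0,0,0,0,0,20],
  [0.95,0,0,0,0,0,25],
])

```text
clock: 32.58
tool_pos: [0.6457, -0.0391, 0.0985]
tcp_rot: [[-0.682, 0.732, 0.003], [0.732, 0.682, -0.006], [-0.006, -0.002, -1.0]]
wrist_force: [-3.1, -12.9, 7.0]
opening: 0.014
finger_force: 82.1
```

Emit:
jog_arm([
  [0.95,0,0,0,0,0,5],
  [0.95,0,0,0,0,0,10],
  [0.95,0,0,0,0,0,15],
  [0.95,0,0,0,0,0,20],
  [0.95,0,0,0,0,0,25],
])

```text
clock: 33.0
tool_pos: [0.6455, -0.0392, 0.0985]
tcp_rot: [[-0.309, 0.951, 0.002], [0.951, 0.309, -0.006], [-0.006, 0.0, -1.0]]
wrist_force: [-5.1, -12.6, 6.3]
opening: 0.014
finger_force: 82.2
```

Emit:
jog_arm([
  [0.95,0,0,0,0,0,3],
  [0.95,0,0,0,0,0,6],
  [0.95,0,0,0,0,0,9],
  [0.95,0,0,0,0,0,12],
  [0.95,0,0,0,0,0,12],
])

```text
clock: 33.42
tool_pos: [0.6453, -0.0392, 0.0985]
tcp_rot: [[-0.105, 0.994, 0.002], [0.994, 0.105, -0.006], [-0.006, 0.001, -1.0]]
wrist_force: [-4.2, -13.5, 7.2]
opening: 0.0138
finger_force: 82.3
```

```bash
python3 -c "
from h import *
plan();s=ctrl.read_state();print(np.round(s['wrist_torque'],2))"
```

```text
t 33.4 p [ 0.6453 -0.0392  0.0985] yaw 96.05 tilt [ 0.002 -0.006] open 0.0138 F [ -4.2 -13.5   7.2] ff 82.3
[-2.27  1.05 -0.07]
```

Emit:
jog_arm([
  [0.95,0,0,0,0,0,2],
  [0.95,0,0,0,0,0,4],
  [0.95,0,0,0,0,0,5],
  [0.95,0,0,0,0,0,5],
])

```text
clock: 33.75
tool_pos: [0.6453, -0.0392, 0.0985]
tcp_rot: [[-0.022, 1.0, 0.002], [1.0, 0.022, -0.006], [-0.006, 0.001, -1.0]]
wrist_force: [-4.8, -13.7, 8.3]
opening: 0.0141
finger_force: 82.7
```

Emit:
jog_arm([
  [0.7,0,0,0,0,0,0],
  [0.55,0,0,0,0,0,0],
  [0.45,0,0,0,0,0,0],
  [0.45,0,0,0,0,0,0],
])

```text
clock: 34.08
tool_pos: [0.6452, -0.0357, 0.0965]
tcp_rot: [[-0.022, 1.0, 0.0], [1.0, 0.022, 0.0], [0.0, 0.0, -1.0]]
wrist_force: [0.2, -0.3, -0.7]
opening: 0.0472
finger_force: 0.0
```

Emit:
jog_arm([
  [0.45,0,0,-4,0,0,0],
  [0.45,0,0,-8,0,0,0],
  [0.45,0,0,-11,0,0,0],
  [0.45,0,0,-11,0,0,0],
])

```text
clock: 34.42
tool_pos: [0.6472, -0.0361, 0.2138]
tcp_rot: [[-0.022, 1.0, 0.012], [1.0, 0.022, -0.003], [-0.003, 0.012, -1.0]]
wrist_force: [0.7, -0.0, 1.1]
opening: 0.0472
finger_force: 0.0
```

Run:
```python
from h import *
J=T(.631,-.020,.075);g=J((.02,.105,0))
plan((g[0],g[1],.2,94.3))
c=cap("scene","tight");im=np.array(c["img"])
# bar (dark brown) top in the gap, scene
hsv=cv2.cvtColor(im,cv2.COLOR_RGB2HSV);x=proj(c,J((.02,.105,.06)));print(x)
u0,v0=int(x[0])-25,int(x[1])-20
m=((hsv[...,2]<115)).astype(np.uint8);k=np.zeros_like(m);k[v0:v0+45,u0:u0+50]=m[v0:v0+45,u0:u0+50]
for q in cv2.findContours(k,cv2.RETR_EXTERNAL,cv2.CHAIN_APPROX_NONE)[0]:
    if cv2.contourArea(q)>30: print(cv2.boundingRect(q),cv2.contourArea(q))
a=cv2.resize(im[150:320,255:425,::-1],(595,595),interpolation=cv2.INTER_CUBIC)
box(a,c,J,-.03,.07,.065,.145,.036,(0,0,255),3.5,np.array([255,150]))
box(a,c,J,.009,.031,.077,.133,.072,(0,255,0),3.5,np.array([255,150]))
box(a,c,J,-.055,.063,-.105,.065,.07,(255,0,0),3.5,np.array([255,150]))
cv2.imwrite("pics/tightc.png",a)
```

```text
t 34.4 p [ 0.6472 -0.0361  0.2138] yaw 91.29 tilt [ 0.012 -0.003] open 0.0472 F [ 0.7 -0.   1.1] ff 0.0
[12.24 -0.16  1.34] rz -3.01 rows 3
[343.88457997 210.18709842]
(318, 225, 17, 10) 56.0
(318, 190, 50, 31) 787.0
```

View pics/tightc.png

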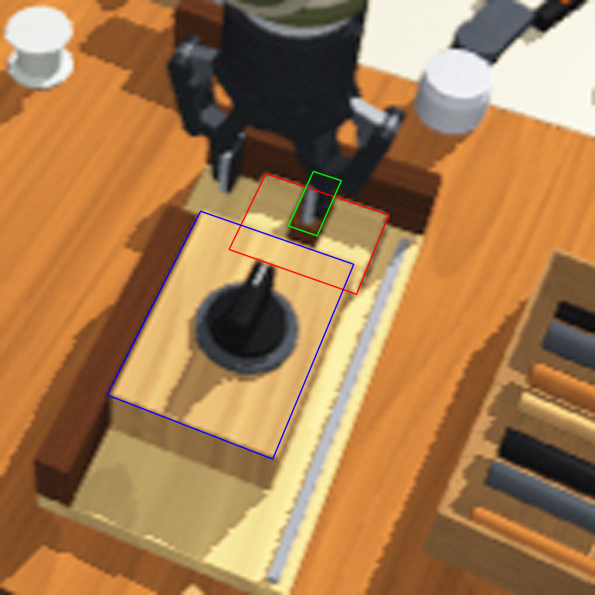

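Emit:
jog_arm([
  [0.45,4,0,0,0,0,-3],
  [0.45,8,-0.1,0,0,0,-3],
  [0.45,12.1,-0.2,0,0,0,-3],
  [0.45,12.1,-0.2,0,0,0,-3],
  [0.45,12.1,-0.2,0,0,0,-3],
])

```text
clock: 34.88
tool_pos: [0.6397, 0.0872, 0.205]
tcp_rot: [[-0.078, 0.997, -0.002], [0.997, 0.078, 0.0], [0.0, -0.002, -1.0]]
wrist_force: [0.3, -0.5, 0.4]
opening: 0.0473
finger_force: 0.0
```

Emit:
jog_arm([
  [0.45,0,0,4,0,0,0],
  [0.45,0,0,4,0,0,0],
])

```text
clock: 35.05
tool_pos: [0.6378, 0.0842, 0.1596]
tcp_rot: [[-0.074, 0.997, -0.011], [0.997, 0.074, 0.0], [0.001, -0.011, -1.0]]
wrist_force: [-1.1, -0.3, -1.2]
opening: 0.0471
finger_force: 0.0
```

Run:
```python
from h import *
plan((.6425,.0855,.048,94.3))
```

```text
t 35.0 p [0.6378 0.0842 0.1596] yaw 94.22 tilt [-0.011  0.   ] open 0.0471 F [-1.1 -0.3 -1.2] ff 0.0
[ 0.08  0.6  11.15] rz -0.08 rows 3
```

Emit:
jog_arm([
  [0.45,0,0.3,4,0,0,0],
  [0.45,0,0.3,7,0,0,0],
  [0.45,0,0.3,9,0,0,0],
  [0.45,0,0.3,9,0,0,0],
  [0.45,0,0.3,9,0,0,0],
])

```text
clock: 35.47
tool_pos: [0.6434, 0.0843, 0.0766]
tcp_rot: [[-0.073, 0.997, -0.001], [0.997, 0.073, 0.0], [0.0, -0.001, -1.0]]
wrist_force: [1.1, -1.0, 0.6]
opening: 0.0472
finger_force: 0.0
```

Emit:
jog_arm([
  [0.45,0,0,1,0,0,0],
  [0.45,0,0,2,0,0,0],
  [0.45,0,0,2.8,0,0,0],
  [0.45,0,0,2.8,0,0,0],
])

```text
clock: 35.8
tool_pos: [0.6425, 0.0852, 0.0466]
tcp_rot: [[-0.074, 0.997, -0.003], [0.997, 0.074, 0.0], [0.0, -0.003, -1.0]]
wrist_force: [-0.1, 0.1, -1.0]
opening: 0.047
finger_force: 0.0
```

Emit:
jog_arm([
  [0.6,0,0,0,0,0,0],
  [0.7,0,0,0,0,0,0],
  [0.8,0,0,0,0,0,0],
  [0.9,0,0,0,0,0,0],
  [0.95,0,0,0,0,0,0],
], force=60)

```text
clock: 36.22
tool_pos: [0.6436, 0.0852, 0.0491]
tcp_rot: [[-0.075, 0.997, 0.001], [0.997, 0.075, -0.0], [-0.0, 0.001, -1.0]]
wrist_force: [-2.2, 0.5, 5.3]
opening: 0.0207
finger_force: 61.4
```

Gripped. Now lifting slowly, straight up.

Emit:
jog_arm([
  [0.95,0,0,-0.3,0,0,0],
  [0.95,0,0,-0.8,0,0,0],
  [0.95,0,0,-1.5,0,0,0],
  [0.95,0,0,-2.5,0,0,0],
  [0.95,0,0,-3.5,0,0,0],
], force=80)

```text
clock: 36.63
tool_pos: [0.6432, 0.0851, 0.084]
tcp_rot: [[-0.074, 0.997, -0.001], [0.997, 0.074, 0.0], [0.0, -0.001, -1.0]]
wrist_force: [0.3, -1.0, -4.9]
opening: 0.0204
finger_force: 78.5
```

Emit:
jog_arm([
  [0.95,0,0,-2,0,0,0],
  [0.95,0,0,-5,0,0,0],
  [0.95,0,0,-8,0,0,0],
  [0.95,0,0,-10,0,0,0],
  [0.95,0,0,-10,0,0,0],
])

```text
clock: 37.05
tool_pos: [0.6453, 0.0852, 0.19]
tcp_rot: [[-0.074, 0.997, 0.011], [0.997, 0.074, -0.0], [-0.001, 0.01, -1.0]]
wrist_force: [-0.7, 0.0, -1.5]
opening: 0.0205
finger_force: 79.1
```

Run:
```python
from h import *
# refined mat centre from its four corners (top picture taken at the start, same fixed camera)
c=cap("top","top3");P=np.array([onz(c,u,v,.003) for u,v in((363.7,172.6),(411.5,173.4),(413.5,231.5),(365.4,231.5))]);print(P.round(4).tolist(),P.mean(0))
plan((.538,-.328,.19,94.3),(.538,-.328,.0305,94.3))
# gauge in hand: dark bar/plate check against carriage in the scene picture
cap("scene","lift")
```

```text
[[0.6229, -0.2565, 0.003], [0.6251, -0.397, 0.003], [0.456, -0.3992, 0.003], [0.453, -0.2604, 0.003]] [ 0.53922634 -0.32827451  0.003     ]
t 37.1 p [0.6444 0.0853 0.1867] yaw 94.25 tilt [ 0.006 -0.   ] open 0.0204 F [ 0.6  0.1 -2.2] ff 79.1
[-40.42 -13.67  -0.4 ] rz -0.05 rows 11
[ 0.    0.   15.95] rz 0.0 rows 4
```

Emit:
jog_arm([
  [0.95,-4,-1.3,0,0,0,0],
  [0.95,-13.5,-4.5,0,0,0,0],
  [0.95,-13.5,-4.5,0,0,0,0],
  [0.95,-13.5,-4.5,0,0,0,0],
  [0.95,-13.5,-4.5,0,0,0,0],
])

```text
clock: 37.57
tool_pos: [0.6071, -0.0565, 0.1818]
tcp_rot: [[-0.07, 0.998, -0.003], [0.998, 0.07, 0.0], [0.0, -0.003, -1.0]]
wrist_force: [0.1, -0.2, -3.0]
opening: 0.0205
finger_force: 79.1
```

Emit:
jog_arm([
  [0.95,-13.5,-4.5,0,0,0,0],
  [0.95,-13.5,-4.5,0,0,0,0],
  [0.95,-13.5,-4.5,0,0,0,0],
  [0.95,-13.5,-4.5,0,0,0,0],
  [0.95,-13.5,-4.5,0,0,0,0],
])

```text
clock: 37.98
tool_pos: [0.5725, -0.1937, 0.1818]
tcp_rot: [[-0.07, 0.998, -0.002], [0.998, 0.07, 0.001], [0.001, -0.002, -1.0]]
wrist_force: [-0.2, 0.8, -3.1]
opening: 0.0203
finger_force: 79.1
```

Emit:
jog_arm([
  [0.95,-13.5,-4.5,0,0,0,0],
  [0.95,-13.5,-4.5,0,0,0,0],
  [0.95,-13.5,-4.5,0,0,0,0],
  [0.95,-13.5,-4.5,0,0,0,0],
  [0.95,-13.5,-4.5,0,0,0,0],
])

```text
clock: 38.4
tool_pos: [0.5378, -0.3311, 0.1818]
tcp_rot: [[-0.071, 0.997, -0.001], [0.997, 0.071, 0.001], [0.001, -0.001, -1.0]]
wrist_force: [-0.7, 0.2, -1.6]
opening: 0.0205
finger_force: 79.1
```

Emit:
jog_arm([
  [0.95,0,0,3,0,0,0],
  [0.95,0,0,6,0,0,0],
  [0.95,0,0,9,0,0,0],
  [0.95,0,0,9,0,0,0],
  [0.95,0,0,9,0,0,0],
])

```text
clock: 38.82
tool_pos: [0.539, -0.3268, 0.0923]
tcp_rot: [[-0.076, 0.997, -0.002], [0.997, 0.076, 0.003], [0.003, -0.002, -1.0]]
wrist_force: [0.9, -1.0, -1.7]
opening: 0.0206
finger_force: 79.0
```

```bash
python3 -c "
from h import *
plan((.5385,-.329,.034,94.3),(.5385,-.329,.0305,94.3))"
```

```text
t 38.8 p [ 0.539  -0.3268  0.0923] yaw 94.34 tilt [-0.002  0.003] open 0.0206 F [ 0.9 -1.  -1.7] ff 79.0
[-0.23 -0.06  5.83] rz 0.04 rows 2
[0.   0.   0.35] rz 0.0 rows 1
```

Emit:
jog_arm([
  [0.95,-0.2,0,2,0,0,0],
  [0.95,-0.2,0,4,0,0,0],
  [0.95,-0.2,0,5.3,0,0,0],
  [0.95,-0.2,0,5.3,0,0,0],
  [0.95,-0.2,0,5.3,0,0,0],
])

```text
clock: 39.23
tool_pos: [0.5396, -0.3307, 0.0415]
tcp_rot: [[-0.075, 0.997, 0.001], [0.997, 0.075, -0.001], [-0.001, 0.001, -1.0]]
wrist_force: [-0.5, 0.1, -1.8]
opening: 0.0205
finger_force: 79.2
```

Emit:
jog_arm([
  [0.95,0,0,0.2,0,0,0],
  [0.95,0,0,0.3,0,0,0],
  [0.95,0,0,0.3,0,0,0],
  [0.95,0,0,0.3,0,0,0],
])

```text
clock: 39.57
tool_pos: [0.5392, -0.3309, 0.0379]
tcp_rot: [[-0.074, 0.997, 0.001], [0.997, 0.074, -0.001], [-0.001, 0.001, -1.0]]
wrist_force: [0.5, 0.7, -2.1]
opening: 0.0204
finger_force: 79.2
```

Emit:
jog_arm([
  [0.95,0,0,0.2,0,0,0],
  [0.95,0,0,0.4,0,0,0],
  [0.95,0,0,0.5,0,0,0],
  [0.95,0,0,0.5,0,0,0],
])

```text
clock: 39.9
tool_pos: [0.539, -0.3307, 0.0322]
tcp_rot: [[-0.074, 0.997, -0.0], [0.997, 0.074, 0.0], [0.0, -0.0, -1.0]]
wrist_force: [-0.3, 0.9, -2.0]
opening: 0.0203
finger_force: 79.4
```

Emit:
jog_arm([
  [0.95,0,0,0.1,0,0,0],
  [0.95,0,0,0.1,0,0,0],
  [0.95,0,0,0.1,0,0,0],
])

```text
clock: 40.15
tool_pos: [0.539, -0.3308, 0.0321]
tcp_rot: [[-0.074, 0.997, 0.0], [0.997, 0.074, -0.0], [-0.0, 0.0, -1.0]]
wrist_force: [-3.3, 2.1, 5.1]
opening: 0.0209
finger_force: 80.2
```

Contact at the expected height. Release and retreat.

Emit:
jog_arm([
  [0.7,0,0,0,0,0,0],
  [0.55,0,0,0,0,0,0],
  [0.4,0,0,0,0,0,0],
  [0.4,0,0,0,0,0,0],
])

```text
clock: 40.48
tool_pos: [0.539, -0.3308, 0.0312]
tcp_rot: [[-0.074, 0.997, 0.0], [0.997, 0.074, -0.0], [-0.0, 0.0, -1.0]]
wrist_force: [-0.4, -0.1, 0.5]
opening: 0.0511
finger_force: 0.0
```

Emit:
jog_arm([
  [0.4,0,0,-3,0,0,0],
  [0.4,0,0,-7,0,0,0],
  [0.4,0,0,-11,0,0,0],
  [0.4,0,0,-15,0,0,0],
  [0.4,0,0,-18,0,0,0],
])

```text
clock: 40.9
tool_pos: [0.5393, -0.3309, 0.2151]
tcp_rot: [[-0.074, 0.997, 0.003], [0.997, 0.074, -0.002], [-0.003, 0.003, -1.0]]
wrist_force: [0.8, -0.1, -0.3]
opening: 0.0512
finger_force: 0.0
```

Emit:
jog_arm([
  [0.4,4,12,0,0,0,0],
  [0.4,4,12,0,0,0,0],
  [0.4,4,12,0,0,0,0],
  [0.4,4,12,0,0,0,0],
  [0.4,4,12,0,0,0,0],
])

```text
clock: 41.32
tool_pos: [0.657, -0.2805, 0.2096]
tcp_rot: [[-0.077, 0.997, -0.001], [0.997, 0.077, 0.001], [0.001, -0.001, -1.0]]
wrist_force: [-0.9, -1.8, 0.1]
opening: 0.0514
finger_force: 0.0
```

Run:
```python
from h import *
from gz import gauge
t=cap("top","end_t");c=cap("scene","end_s")
gauge(c,(180,300,275,385));gauge(t,(350,160,425,245));plan()
# changes versus the placed/start state away from the arm: pins on rest and carriage front edge
a=np.array(c["img"]).astype(int);b=cv2.imread("pics/tight.png")[:,:,::-1].astype(int)
def d(r): x0,y0,x1,y1=r;return np.abs(a-b)[y0:y1,x0:x1].mean().round(2)
print("jig carriage/knob",d((290,225,345,280)),"rest",d((290,115,350,170)),"mallet",d((245,320,330,410)),"spool",d((250,150,280,175)))
```

```text
centre [ 0.5396 -0.3289  0.019 ] sides [0.087 0.11 ] long dir 2.8
centre [ 0.5468 -0.2917  0.019 ] sides [0.157 0.222] long dir -1.1
t 41.4 p [ 0.6552 -0.2822  0.211 ] yaw 94.25 tilt [-0.001  0.   ] open 0.0511 F [-1.  -0.5  0.7] ff 0.0
jig carriage/knob 28.8 rest 49.36 mallet 3.49 spool 73.0
```

Emit:
jog_arm([
  [0.4,-8,-14,-2,0,0,0],
  [0.4,-8,-14,-2,0,0,0],
  [0.4,-8,-14,-2,0,0,0],
  [0.4,-8,-14,-2,0,0,0],
  [0.4,-8,-14,-2,0,0,0],
])

```text
clock: 41.83
tool_pos: [0.5163, -0.3768, 0.2336]
tcp_rot: [[-0.067, 0.998, 0.0], [0.998, 0.067, -0.003], [-0.003, 0.0, -1.0]]
wrist_force: [0.3, 0.1, 0.9]
opening: 0.0513
finger_force: 0.0
```

Emit:
jog_arm([
  [0.4,-8,-14,0,0,0,0],
  [0.4,-8,-14,0,0,0,0],
  [0.4,-8,-14,0,0,0,0],
  [0.4,-8,-14,0,0,0,0],
  [0.4,-8,-14,0,0,0,0],
])

```text
clock: 42.25
tool_pos: [0.3824, -0.4658, 0.232]
tcp_rot: [[-0.067, 0.998, -0.001], [0.998, 0.067, -0.002], [-0.001, -0.001, -1.0]]
wrist_force: [0.1, -0.4, 0.3]
opening: 0.0512
finger_force: 0.0
```

Run:
```python
from h import *
from gz import gauge
t=cap("top","end_t");c=cap("scene","end_s")
gauge(c,(180,300,275,385));gauge(t,(350,160,425,245));plan()
a=np.array(c["img"]).astype(int)
at=np.array(t["img"]).astype(int);
def d(f,a,r): b=cv2.imread(f)[:,:,::-1].astype(int);x0,y0,x1,y1=r;return np.abs(a-b)[y0:y1,x0:x1].mean().round(2)
print("carr",d("pics/tight.png",a,(290,240,345,300)),"rest vs place",d("pics/scene2.png",a,(290,115,350,170)),"spool",d("pics/scene0.png",a,(250,150,280,175)),"mallet",d("pics/scene0.png",a,(255,340,330,410)))
J=T(.631,-.020,.075);g=cv2.cvtColor(a.astype(np.uint8),cv2.COLOR_RGB2GRAY)
for x in(-.03,.045):print(x,[(y,int(g[int(round(v)),int(round(u))])) for y in range(50,82,2) for u,v in [proj(c,J((x,y/1000,.07)))]])
print("top rest", d("pics/top2.png",at,(118,195,200,235)))
```

```text
centre [ 0.5396 -0.3295  0.019 ] sides [0.086 0.11 ] long dir 3.2
centre [ 0.5394 -0.3273  0.019 ] sides [0.084 0.104] long dir 3.7
t 42.4 p [ 0.3866 -0.463   0.232 ] yaw 94.06 tilt [ 0.    -0.001] open 0.051 F [ 0.6  0.6 -0.3] ff 0.0
carr 0.95 rest vs place 2.3 spool 1.32 mallet 0.95
-0.03 [(50, 191), (52, 191), (54, 190), (56, 190), (58, 189), (60, 190), (62, 190), (64, 185), (66, 185), (68, 160), (70, 153), (72, 155), (74, 155), (76, 155), (78, 155), (80, 155)]
0.045 [(50, 191), (52, 188), (54, 188), (56, 189), (58, 193), (60, 194), (62, 192), (64, 192), (66, 169), (68, 169), (70, 147), (72, 144), (74, 149), (76, 146), (78, 146), (80, 143)]
top rest 1.83
```

Emit:
jog_arm([
  [0.4,0,0,0,0,0,0],
  [0.4,0,0,0,0,0,0],
  [0.4,0,0,0,0,0,0],
])

```text
clock: 42.6
tool_pos: [0.3891, -0.4616, 0.2314]
tcp_rot: [[-0.076, 0.997, 0.0], [0.997, 0.076, -0.0], [-0.0, 0.0, -1.0]]
wrist_force: [0.7, -0.2, 0.1]
opening: 0.0514
finger_force: 0.0
```

```bash
python3 -c "
from station import ctrl
print(ctrl.job_done())"
```

```text
the job is handed in; nothing more can be done
None
```

The job is handed in at about 43 s: both pins present are parked, the carriage is set to the gauge (about 20 mm) and clamped, and the gauge is back within about 2 mm of the mat's middle; no verdict came back.

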